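# Change over the tool warmer

## Task

Switch the tool warmer off at its isolator (handle fully round to its stop), then lift the paddle off the warmer and lay it flat on top of the bench vice to cool, and lay every stamp on the warmer, each squarely across it with its brass head on the plate and its wooden handle resting on the narrow front rail. When all that is done, switch the isolator on again. Leave the wax tin and the frit jar where they stand.

Things in the scene. Friction and masses are not known exactly. Their poses are not given: they have to be found in the camera images.
- warmer: tool warmer, fixed: grey base 173 x 310 mm, 6 mm thick (x -95 to 78 mm), with a thick steel heating plate at the back and a narrow rail in front, both level, tops 62 mm above the bench. Origin at bench height, between them; x from rail to plate, y along them. Plate x 20 to 76 mm, y -150 to 150; rail x -54 to -46 mm, y -144 to 144, between end posts 6 mm higher. Open gap between rail and plate.
- isolator: rotary isolator of the warmer, fixed on the bench on its back: grey box 90 x 80 x 50 mm with a black cable gland sticking out of one side. Origin under the middle, x points to the gland, z up.
- handle (a joint): black isolator handle on top of the box, turning about a vertical axis: 0 = off (bar in line with the gland, white-lined nose towards it), 1.047 (60 degrees, counterclockwise from above) = on, a stop at each end. It is stiff (0.12 N m) and stays where it is left; off and on mean turned fully to the stop.
- handle_grip (a point): on the handle's axis, 12 mm below the top of its bar; the bar is 14 mm wide, 66 mm long (30 mm behind the axis, 36 mm ahead) and stands 20 mm clear above a round 50 mm hub; its top is 85 mm above the bench.
- handle_nose (a point): end of the handle bar with the white line, 34 mm from the axis, same height as handle_grip; shows which way the bar points.
- paddle: flat steel paddle 220 mm long, 8 mm thick, 0.3 kg: bar 24 mm wide from y = -126 to +24 mm, then a blade 44 mm wide to +94 mm. Origin at its underside, at the balance point; y along it towards the blade, z up. At the start it lies across the warmer's rail and plate.
- vice_top (a point): the middle of the top of the small blue bench vice bolted to the bench (fixed), 77 mm above the bench, between the two jaws, which are 66 mm wide. The vice top measures about 65 x 75 mm, level within 1 mm.
- stamp_1: stamp 145 mm long, 0.11 kg: wooden handle 24 mm wide, 28 mm high, and a thinner brass head. Origin at the centre of its underside, y along it towards the brass head, z up; handle from y = -72 to +17 mm, head from about +35 to +72. Lies on any side without rolling. May be absent.
- stamp_1_head (a point): on stamp_1: in the brass head, y = +65 mm, 12 mm above the underside.
- stamp_1_tail (a point): on stamp_1: in the wooden handle near its end, y = -65 mm, 12 mm above the underside.
- stamp_2: stamp 150 mm long, 0.11 kg: wooden handle 24 mm wide, 28 mm high, and a thinner brass head. Origin at the centre of its underside, y along it towards the brass head, z up; handle from y = -75 to +17 mm, head from about +35 to +75. Lies on any side without rolling. May be absent.
- stamp_2_head (a point): on stamp_2: in the brass head, y = +65 mm, 12 mm above the underside.
- stamp_2_tail (a point): on stamp_2: in the wooden handle near its end, y = -65 mm, 12 mm above the underside.
- stamp_3: stamp 145 mm long, 0.11 kg: wooden handle 24 mm wide, 28 mm high, and a thinner brass head. Origin at the centre of its underside, y along it towards the brass head, z up; handle from y = -72 to +17 mm, head from about +35 to +72. Lies on any side without rolling. May be absent.
- stamp_3_head (a point): on stamp_3: in the brass head, y = +65 mm, 12 mm above the underside.
- stamp_3_tail (a point): on stamp_3: in the wooden handle near its end, y = -65 mm, 12 mm above the underside.
- stamp_4: stamp 150 mm long, 0.11 kg: wooden handle 24 mm wide, 28 mm high, and a thinner brass head. Origin at the centre of its underside, y along it towards the brass head, z up; handle from y = -75 to +17 mm, head from about +35 to +75. Lies on any side without rolling. May be absent.
- stamp_4_head (a point): on stamp_4: in the brass head, y = +65 mm, 12 mm above the underside.
- stamp_4_tail (a point): on stamp_4: in the wooden handle near its end, y = -65 mm, 12 mm above the underside.
- wax_tin: bystander: round yellow tin, 66 mm across, 26 mm high; origin under its centre.
- frit_jar_6: bystander: low glass jar with a pale lid, 60 mm across, 52 mm high; origin under its centre.

How it is judged:
On the way, in this order (a step that is already met when the one before it is completed fails the run):
1. the isolator is switched off (value of joint handle below 0.15 rad), for 0.2 s.
2. with the isolator off, the paddle lies on the vice and every stamp across the warmer (value of joint handle below 0.15 rad and horizontal distance between paddle and vice_top below 0.035 m and height (world z) of paddle between 0.071 and 0.086 m and angle between paddle's own z axis and vertical below 0.12 rad and linear speed of each of paddle, stamp_1, stamp_2, stamp_3, stamp_4 below 0.03 m/s and x of each of stamp_1_head, stamp_2_head, stamp_3_head, stamp_4_head in the frame of warmer above 0.035 m and x of each of stamp_1_tail, stamp_2_tail, stamp_3_tail, stamp_4_tail in the frame of warmer below -0.047 m and z of stamp_1_head in the frame of warmer between 0.066 and 0.084 m and z of stamp_1_tail in the frame of warmer between 0.066 and 0.084 m and y of stamp_1_head in the frame of warmer between -0.147 and 0.147 m and y of stamp_1_tail in the frame of warmer between -0.147 and 0.147 m and angle between the y axis of each of stamp_1, stamp_2, stamp_3, stamp_4 and the x axis of warmer, either way round below 0.4 rad and z of stamp_2_head in the frame of warmer between 0.066 and 0.084 m and z of stamp_2_tail in the frame of warmer between 0.066 and 0.084 m and y of stamp_2_head in the frame of warmer between -0.147 and 0.147 m and y of stamp_2_tail in the frame of warmer between -0.147 and 0.147 m and z of stamp_3_head in the frame of warmer between 0.066 and 0.084 m and z of stamp_3_tail in the frame of warmer between 0.066 and 0.084 m and y of stamp_3_head in the frame of warmer between -0.147 and 0.147 m and y of stamp_3_tail in the frame of warmer between -0.147 and 0.147 m and z of stamp_4_head in the frame of warmer between 0.066 and 0.084 m and z of stamp_4_tail in the frame of warmer between 0.066 and 0.084 m and y of stamp_4_head in the frame of warmer between -0.147 and 0.147 m and y of stamp_4_tail in the frame of warmer between -0.147 and 0.147 m), for 0.2 s.
3. the isolator is switched on again (value of joint handle above 0.9 rad), for 0.2 s.
At the end, for the whole second after the job is handed in: Handle at on (above 0.90 rad); paddle level on the vice, middles within 35 mm; each stamp level on rail and plate within 0.4 rad of square, between the end posts, head point at x above 35 mm, tail point at x below -47 mm in the warmer's frame; all at rest (value of joint handle above 0.9 rad and horizontal distance between paddle and vice_top below 0.035 m and height (world z) of paddle between 0.071 and 0.086 m and angle between paddle's own z axis and vertical below 0.12 rad and linear speed of each of paddle, stamp_1, stamp_2, stamp_3, stamp_4 below 0.03 m/s and x of each of stamp_1_head, stamp_2_head, stamp_3_head, stamp_4_head in the frame of warmer above 0.035 m and x of each of stamp_1_tail, stamp_2_tail, stamp_3_tail, stamp_4_tail in the frame of warmer below -0.047 m and z of stamp_1_head in the frame of warmer between 0.066 and 0.084 m and z of stamp_1_tail in the frame of warmer between 0.066 and 0.084 m and y of stamp_1_head in the frame of warmer between -0.147 and 0.147 m and y of stamp_1_tail in the frame of warmer between -0.147 and 0.147 m and angle between the y axis of each of stamp_1, stamp_2, stamp_3, stamp_4 and the x axis of warmer, either way round below 0.4 rad and z of stamp_2_head in the frame of warmer between 0.066 and 0.084 m and z of stamp_2_tail in the frame of warmer between 0.066 and 0.084 m and y of stamp_2_head in the frame of warmer between -0.147 and 0.147 m and y of stamp_2_tail in the frame of warmer between -0.147 and 0.147 m and z of stamp_3_head in the frame of warmer between 0.066 and 0.084 m and z of stamp_3_tail in the frame of warmer between 0.066 and 0.084 m and y of stamp_3_head in the frame of warmer between -0.147 and 0.147 m and y of stamp_3_tail in the frame of warmer between -0.147 and 0.147 m and z of stamp_4_head in the frame of warmer between 0.066 and 0.084 m and z of stamp_4_tail in the frame of warmer between 0.066 and 0.084 m and y of stamp_4_head in the frame of warmer between -0.147 and 0.147 m and y of stamp_4_tail in the frame of warmer between -0.147 and 0.147 m); the robot touches nothing.
It fails at once if the wax tin or the frit jar is shifted more than 30 mm or tipped (distance of any of wax_tin, frit_jar_6 from where it was at the start of the episode above 0.03 m or angle between frit_jar_6's own z axis and vertical above 0.4 rad).
Of stamp_1, stamp_2, stamp_3, stamp_4 only 3 to 4 are there at a start; the rules pass over those that are not, and their reading is None.
At some moment in a run one of stamp_1, stamp_2, stamp_3, stamp_4 may be knocked a few centimetres aside while the robot is not near it.
Once in a run the grip may slacken for a moment while it holds something.
It also fails if it takes over 208 s, if anything falls off the work surface, if the arm or the gripper's body presses on something with over 40 N, if the wrist force passes 120 N, or if a joint passes its speed limit or range.

## Robot

A 6-joint arm with a two-finger parallel gripper is mounted at the origin on a cart in front of the work surface, level with it; the furniture and walls round the work are solid. World frame = base frame: x ahead of the robot, y to its left, z up, the work surface at z = 0. Lengths are in m, angles in rad, forces in N, time in s.
With the tool pointing down it reaches from about 0.3 to 0.775 m from the base axis. Payload 14.6 kg.
Tool frame: the origin (TCP) lies at the very end of the fingers, on their centre line; the grasp point (between the pads) lies 19 mm behind it; z points along the fingers, y is the line along which they close (so a half turn about z gives the same grasp; the last joint's range is limited). The gripper opens to 94 mm and grips with 3 to 60 N. Pads are 16 mm wide; open, the fingers measure 119 mm over their backs; the gripper's body (75 mm by 177 mm) begins 78 mm behind the grasp point.
Start: joints at [-1.355, 0.3, 1.521, -0, 1.321, -0.067], TCP at [0.153, -0.528, 0.205] pointing down, gripper open.
Joint ranges: [-3.03, 3.03], [-0.79, 2.21], [0.23, 2.52], [-1.04, 4.18], [0, 3.07], [-2.55, 2.55]. Speed limits (rad/s): [2.22, 2.22, 2.57, 3.14, 3.14, 3.14].

## Interface

Orientations are given as [roll, pitch, yaw] about the fixed x, y, z axes, in that order (R = Rz(yaw) Ry(pitch) Rx(roll)).
In Python, from station import * gives the robot as it stands.
- The arm moves only by the tool jog_arm, never from a script. Its argument "rows" is a list of rows, each a list of 3 entries, a list of its own where there are three numbers: the shift along the tool's x, y, z in m, then the turn about the tool's z in degrees, then the finger opening in m, from 0 to 0.094. A call has 1 to 12 rows; each row shifts and turns the commanded pose from where the row before left it, along the tool's axes as they then stand; what a row does not reach is not made up. A row lasts 1/12 s, in which the tool goes at most 41.7 mm and 7.16 degrees, less where a joint would pass 70% of its speed; a pose out of reach is approached as far as the arm can. A call is refused whole if a number of a shift passes 0.0417 or a number of a turn 7.16, either way. A call with a gripper value outside its range is refused whole. The fingers move at their own pace and stop on an object; "squeeze" is the grip in N (left out, the last holds). Time passes only in rows, so rows that do not move let the fingers close. It gives the time, the measured TCP pose, the force, the opening and the grip force at its end, in the units of the state.
- get_obs(): the state, without advancing time (a new reading comes with each control period).
- camera(name): name is "scene" or "side" or "wrist"; returns a dict with "image" (400x640x3 uint8, red, green, blue), "range_z" (400x640 float32, m along the optical axis (not along the pixel's ray), 0 where there is no reading), "K" (3x3 intrinsics, pixels), "world_from_camera" (4x4, takes a point from camera to world coordinates); the wrist camera has in their place "T_tool_cam" (4x4, takes a point from camera to tool coordinates, whose origin is the TCP and whose axes are the flange's). Camera axes: x right, y up, looking along -z (the intrinsics and any distortion apply to the point x, -y, -z); pixel columns grow to the right and rows downward; lengths in m; the calibration is good to about 2 mm. The wrist camera is an equidistant fisheye: a pixel r from the principal point sees the ray r / f radians off the axis. A picture is of the moment at which its call begins: read the wrist's pose just before it.
- hand_in(): hands the job in; it is judged then, once.
Trained networks look in a picture, given as the dict that the camera call returned (one of the last four; its "shot" number tells which), for a name from the list of things; names that differ only in an ending like _2 or _b are one class to them, and where a whole thing is asked for, a point or a joint stands for the part that bears it (a point fixed in the world has none). Each returns a list of dicts, best first, with "p" (0 to 1); they miss things now and then, are a little off and sometimes report something else, mostly with a low value. They report only what shows in the picture. A call takes as long as a camera call.
- search_frame(label, picture): "at" ([column, row] as shares, 0 to 1, of the picture: columns of its width, rows of its height, amid what is visible of it).
- spot_point(label, picture): "at" ([column, row] as shares, 0 to 1, of the picture: columns of its width, rows of its height: a listed point, or the origin of a listed thing).
The state is a dict: "time_s": time; "qpos": joint angles; "joint_vel": joint speeds; "tau": joint torques, N m; "ee_pos": TCP position; "eef_rot": TCP orientation; "force": force on the tool from outside, world axes, zero at the start; "moment": the same for the moment, N m; "grip_width": finger opening in m; "grip_force": force on a finger pad.
Only numpy, scipy, OpenCV 4.12 (cv2) and the standard library are available. Lean on these libraries where they do the work, as an engineer would, in place of code of your own. Each camera call takes 0.05 s, during which the arm holds its last target. There are 200 camera calls.

## Working session

There is one attempt and no reset: what is moved stays moved. The work goes in short steps, Python scripts to look and compute and a tool call to move; the robot and the scene stay as the last step left them, time stands still between calls to the robot, and variables do not carry over. Pictures are saved under pics/ and viewed, at most 14 in all, crops included, and the job is handed in when it is done.

Besides the shell and the picture viewer there is one more tool, called after "Request:" as a command line: name --argument value ..., lists and objects as JSON in quotes. jog_arm: Moves the arm, as the interface text tells. Its arguments: {"type":"object","properties":{"rows":{"type":"array","items":{"type":"array"}},"squeeze":{"type":"number"}},"required":["rows"]}

```bash
ls; mkdir -p pics
cat > h.py <<'E'
from station import *
import numpy as np, cv2
from scipy.spatial.transform import Rotation as R
def save(n,c): cv2.imwrite(f'pics/{n}.png',c['image'][:,:,::-1])
def px2w(c,u,v,z=None,d=None):
    """pixel -> world; on plane z, or by depth"""
    K=c['K']; T=c['world_from_camera']
    r=np.array([(u-K[0,2])/K[0,0],-(v-K[1,2])/K[1,1],-1.])
    if z is None:
        if d is None: d=c['range_z'][int(v),int(u)]
        p=r*d
    else:
        w=T[:3,:3]@r; p=r*((z-T[2,3])/w[2])
    return T[:3,:3]@p+T[:3,3]
E
python3 - <<'E'
from h import *
for n in ['scene','side']:
    c=camera(n); save(n+'0',c); print(n,c['K'],c['world_from_camera'].round(3), [k for k in c])
    for l in ['handle_grip','handle_nose','paddle','vice_top','stamp_1','stamp_1_head','stamp_1_tail','wax_tin','frit_jar_6','warmer','isolator']:
        for r in spot_point(l,c):
            if r['p']<.3: continue
            u,v=r['at'][0]*640,r['at'][1]*400
            z={'handle_grip':.073,'handle_nose':.073,'paddle':.062,'vice_top':.077,'stamp_1_head':.012,'stamp_1_tail':.012}.get(l,0)
            print(l,round(r['p'],2),int(u),int(v),px2w(c,u,v,z).round(3),px2w(c,u,v).round(3))
print(get_obs())
E
```

```text
pics
scene [[394.00102064   0.         323.39793873]
 [  0.         394.00102064 200.29927689]
 [  0.           0.           1.        ]] [[-0.863  0.307 -0.402  0.026]
 [-0.506 -0.544  0.669  0.935]
 [-0.013  0.781  0.625  0.763]
 [ 0.     0.     0.     1.   ]] ['image', 'range_z', 'K', 'world_from_camera', 'shot']
handle_grip 0.52 385 154 [ 0.415 -0.112  0.073] [ 0.412 -0.103  0.079]
handle_nose 0.68 377 154 [ 0.437 -0.101  0.073] [ 0.428 -0.078  0.088]
paddle 0.7 273 200 [0.6   0.256 0.062] [0.595 0.262 0.068]
vice_top 0.93 343 162 [0.509 0.005 0.077] [0.511 0.001 0.075]
stamp_1 0.85 348 260 [0.333 0.302 0.   ] [0.321 0.325 0.028]
stamp_1 0.77 355 217 [0.393 0.139 0.   ] [0.383 0.161 0.021]
stamp_1 0.72 335 207 [0.466 0.129 0.   ] [0.454 0.151 0.021]
stamp_1 0.68 342 195 [0.476 0.067 0.   ] [0.46  0.096 0.026]
stamp_1 0.67 327 253 [0.393 0.305 0.   ] [0.38  0.327 0.027]
stamp_1_head 0.66 355 228 [0.368 0.195 0.012] [ 0.374  0.183 -0.001]
stamp_1_tail 0.59 361 198 [0.411 0.062 0.012] [0.417 0.049 0.001]
wax_tin 0.92 291 310 [0.375 0.502 0.   ] [0.363 0.517 0.027]
frit_jar_6 0.95 38
[... 1866 characters left out ...]
9 0.   ] [0.305 0.34  0.023]
{'time_s': 1.2, 'qpos': array([-1.35459173e+00,  2.99919113e-01,  1.52104565e+00, -8.06523250e-06,
        1.32070043e+00, -6.66164487e-02]), 'joint_vel': array([-0.00236265,  0.00030829,  0.00076035,  0.00013537, -0.00023816,
       -0.00016384]), 'tau': array([ 5.05540193e-04, -5.31660748e+01, -3.52911651e+01,  7.08848191e-02,
        2.13278329e-02,  5.30224909e-06]), 'ee_pos': array([ 0.15346626, -0.52812463,  0.20541576]), 'eef_rot': array([-3.14151976e+00,  2.96815736e-06,  2.82823043e-01]), 'force': array([-0.3475984 , -0.35475864,  0.49898362]), 'moment': array([ 0.03274402, -0.0235303 ,  0.03995456]), 'grip_force': 0.0, 'grip_width': 0.09399157695268609}
```

Run:
```python
import cv2
a=cv2.imread('pics/scene0.png')[110:350,200:460]; cv2.imwrite('pics/sceneA.png',cv2.resize(a,(650,600),interpolation=cv2.INTER_CUBIC))
a=cv2.imread('pics/side0.png')[140:310,230:450]; cv2.imwrite('pics/sideA.png',cv2.resize(a,(770,595),interpolation=cv2.INTER_CUBIC))
```

```text
(no output)
```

View pics/sceneA.png

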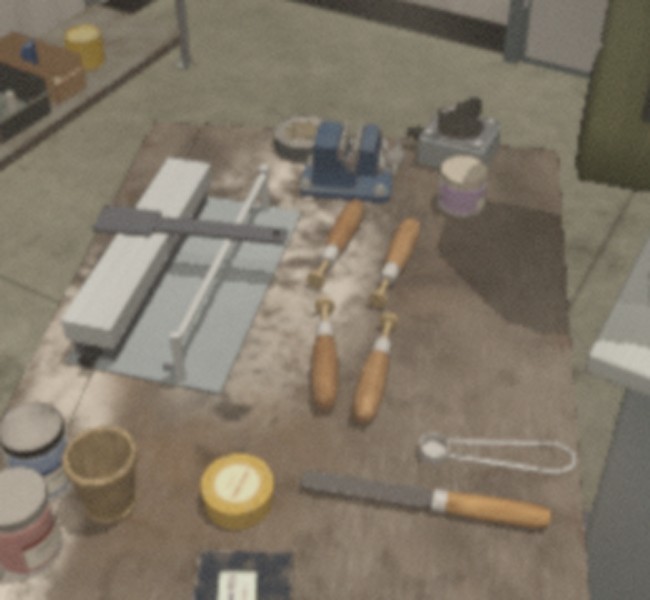

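View pics/sideA.png

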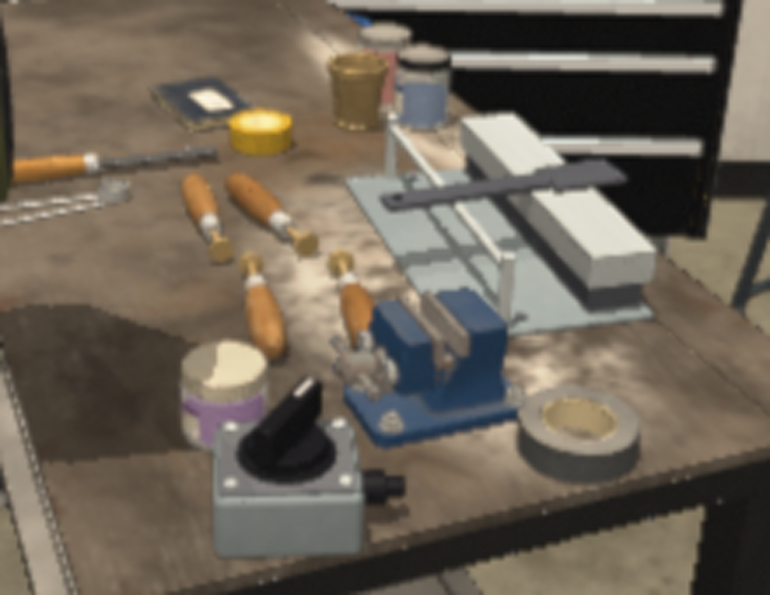

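The pictures show four stamps. In scene pixels they lie at about (335,207), (355,217), (327,253) and (348,260), between warmer and robot. The isolator is on, with the nose away from the gland, and the paddle lies across the warmer. I'll fit the poses from depth.

```bash
cat >> h.py <<'E'
def cloud(c):
    K=c['K']; T=c['world_from_camera']; d=c['range_z']
    v,u=np.mgrid[0:400,0:640]; m=d>0
    p=np.stack([(u-K[0,2])/K[0,0]*d,-(v-K[1,2])/K[1,1]*d,-d],-1)[m]
    return p@T[:3,:3].T+T[:3,3], c['image'][m]
def rect(p):
    (cx,cy),(w,h),a=cv2.minAreaRect((p[:,:2]*1000).astype(np.float32))
    if w<h: w,h,a=h,w,a+90
    return round(cx),round(cy),round(w),round(h),round((a+90)%180-90,1)
E
python3 - <<'E'
from h import *
from scipy.ndimage import label
cs=[camera('scene'),camera('side')]; cl=[cloud(c) for c in cs]
def sel(i,lo,hi):
    p,c=cl[i]; p=p.astype(float); m=np.all((p>lo)&(p<hi),1); return p[m],c[m].astype(int)
def clusters(p,res=.004,n=25):
    ij=((p[:,:2]-p[:,:2].min(0))/res).astype(int); g=np.zeros(ij.max(0)+1,int); g[ij[:,0],ij[:,1]]=1
    L,k=label(g,np.ones((3,3))); l=L[ij[:,0],ij[:,1]]
    return [p[l==q] for q in range(1,k+1) if (l==q).sum()>n]
for i in (0,1):
    print('cam',i)
    p,c=sel(i,[.25,-.2,.009],[.56,.42,.05])
    sat=c.max(1)-c.min(1)
    for q in clusters(p[(sat>55)]): print(' stamp?',rect(q),q.mean(0).round(3),len(q))
    p,c=sel(i,[.45,.05,.055],[.75,.5,.0655])
    for q in clusters(p): print(' plate/rail',rect(q),len(q))
    p,c=sel(i,[.45,.05,.0675],[.75,.5,.08])
    for q in clusters(p): print(' paddle',rect(q),len(q),q[:,2].mean())
    p,c=sel(i,[.44,-.08,.065],[.6,.08,.09])
    for q in clusters(p): print(' vice',rect(q),len(q),np.median(q[:,2]))
    p,c=sel(i,[.35,-.2,.078],[.48,-.05,.1])
    for q in clusters(p,n=8): print(' handle',rect(q),len(q),np.median(q[:,2]))
    p,c=sel(i,[.33,-.2,.042],[.5,-.05,.056])
    for q in clusters(p): print(' box',rect(q),len(q),np.median(q[:,2]))
E
```

```text
cam 0
 stamp? (321, 328, 84, 23, -71.4) [0.319 0.331 0.026] 221
 stamp? (370, 333, 89, 20, -59.9) [0.369 0.337 0.026] 199
 stamp? (391, 114, 79, 22, -80.2) [0.39  0.116 0.026] 127
 stamp? (467, 115, 83, 23, -84.1) [0.464 0.119 0.026] 120
 plate/rail (520, 334, 161, 10, -75.2) 160
 plate/rail (568, 156, 72, 8, -73.9) 52
 plate/rail (617, 358, 164, 63, -75.9) 858
 plate/rail (658, 200, 117, 58, -75.7) 407
 paddle (589, 256, 219, 48, 21.2) 546 0.07054005919879949
 paddle (527, 53, 37, 12, 14.3) 35 0.07421412518036245
 vice (493, 11, 65, 29, -68.5) 131 0.07619511410267388
 vice (536, 27, 69, 39, -68.7) 173 0.07633081247085105
 handle (412, -114, 43, 17, 65.9) 44 0.08462821095372752
 handle (426, -85, 22, 14, 68.6) 28 0.08390123763639074
 box (415, -106, 87, 83, 4.4) 243 0.04962150621253825
cam 1
 stamp? (321, 321, 73, 25, -70.0) [0.32  0.316 0.025] 88
 stamp? (348, 231, 19, 8, 33.0) [0.348 0.231 0.017] 28
 stamp? (369, 327, 91, 22, -59.8) [0.369 0.322 0.024] 113
 stamp? (379, 199, 25, 18, -59.3) [0.375 0.202 0.018] 32
 stamp? (392, 104, 83, 26, -80.8) [0.392 0.097 0.025] 165
 stamp? (421, 245, 22, 9, 34.3) [0.42  0.244 0.018] 30
 stamp? (450, 211, 16, 15, -33.4) [0.45  0.21  0.018] 33
 stamp? (465, 119, 76, 24, -82.5) [0.462 0.117 0.026] 106
 plate/rail (510, 369, 89, 10, -73.6) 43
 plate/rail (529, 294, 50, 8, -75.6) 28
 plate/rail (559, 185, 108, 11, -73.5) 72
 plate/rail (610, 367, 138, 57, -74.8) 290
 plate/rail (655, 207, 133, 60, -76.4) 447
 paddle (588, 257, 219, 48, 20.0) 351 0.07052708385208233
 vice (493, 8, 67, 31, -67.4) 251 0.07623784018652258
 vice (535, 25, 67, 39, -68.4) 304 0.07660764802576428
 handle (417, -107, 66, 15, 62.4) 164 0.08477899723397994
 box (417, -111, 88, 78, 4.9) 703 0.049741661731930564
```

Request:
jog_arm --rows '[[[0.0307, -0.0273, 0], 0, 0.05], [[0.0307, -0.0273, 0], 0, 0.05], [[0.0307, -0.0273, 0], 0, 0.05], [[0.0307, -0.0273, 0], 0, 0.05], [[0.0307, -0.0273, 0], 0, 0.05], [[0.0307, -0.0273, 0], 0, 0.05], [[0.0307, -0.0273, 0], 0, 0.05], [[0.0307, -0.0273, 0], 0, 0.05], [[0.0307, -0.0273, 0], 0, 0.05], [[0.0307, -0.0273, 0], 0, 0.05], [[0.0307, -0.0273, 0], 0, 0.05], [[0.0307, -0.0273, 0], 0, 0.05]]' --squeeze 40

```text
time_s: 2.3
ee_pos: [0.4165, -0.1088, 0.2058]
eef_rot: [3.141, -0.001, 0.283]
force: [0.4, -1.2, 0.2]
grip_width: 0.0497
grip_force: 0.0
```

Request:
jog_arm --rows '[[[0, 0, 0], -6.9, 0.05], [[0, 0, 0], -6.9, 0.05], [[0, 0, 0], -6.9, 0.05], [[0, 0, 0], -6.9, 0.05], [[0, 0, 0], -6.9, 0.05], [[0, 0, 0], -6.9, 0.05], [[0, 0, 0], -6.9, 0.05], [[0, 0, 0], 0, 0.05], [[0, 0, 0], 0, 0.05]]'

```text
time_s: 3.05
ee_pos: [0.4158, -0.1108, 0.2055]
eef_rot: [3.141, -0.0, 1.122]
force: [-0.0, -0.3, -0.4]
grip_width: 0.0498
grip_force: 0.0
```

```bash
cat >> h.py <<'E'
def to(x,y,z,yaw,show=True):
    """remaining shift in current tool axes (mm) and turn (deg) to reach a down-pointing pose"""
    o=get_obs(); Rt=R.from_euler('xyz',o['eef_rot']).as_matrix()
    d=Rt.T@(np.array([x,y,z])-o['ee_pos']); w=np.degrees(o['eef_rot'][2])
    t=-((yaw-w+180)%360-180)
    print('t',round(o['time_s'],2),'at',(o['ee_pos']*1000).round(1),'yaw',w.round(1),'width',round(o['grip_width']*1000,1),'F',o['force'].round(1),'| shift mm',(d*1000).round(1),'turn',round(t,1))
def wpx(c,o,u,v,z):
    """wrist fisheye pixel -> world point on plane z"""
    K=c['K']; a=np.array([u-K[0,2],v-K[1,2]]); r=np.hypot(*a); th=r/K[0,0]
    ray=np.array([a[0]/r*np.sin(th),-a[1]/r*np.sin(th),-np.cos(th)])
    Rt=R.from_euler('xyz',o['eef_rot']).as_matrix(); T=c['T_tool_cam']
    p0=Rt@T[:3,3]+o['ee_pos']; w=Rt@T[:3,:3]@ray
    return p0+w*(z-p0[2])/w[2]
E
python3 - <<'E'
from h import *
o=get_obs(); c=camera('wrist'); save('w1',c); print(c['K'],c['T_tool_cam'].round(3))
to(.416,-.110,.067,64.6)
for l,z in [('handle_grip',.073),('handle_nose',.073),('isolator',0),('frit_jar_6',0)]:
    for r in spot_point(l,c):
        if r['p']>.3: print(l,round(r['p'],2),r['at'],wpx(c,o,r['at'][0]*640,r['at'][1]*400,z).round(3))
E
```

```text
[[309.70691629   0.         317.65853559]
 [  0.         309.70691629 196.72199702]
 [  0.           0.           1.        ]] [[ 0.     0.97   0.244  0.071]
 [ 1.    -0.     0.001 -0.001]
 [ 0.001  0.244 -0.97  -0.179]
 [ 0.     0.     0.     1.   ]]
t 3.1 at [ 415.8 -110.8  205.5] yaw 64.2 width 49.8 F [0.6 0.5 0.5] | shift mm [  0.8  -0.2 138.5] turn -0.4
handle_grip 0.79 [0.4942, 0.4625] [ 0.416 -0.105  0.073]
handle_nose 0.56 [0.4983, 0.3867] [ 0.432 -0.078  0.073]
isolator 0.73 [0.5014, 0.4348] [ 0.42  -0.109  0.   ]
frit_jar_6 0.55 [0.3995, 0.3152] [ 0.373 -0.018  0.   ]
```

View pics/w1.png

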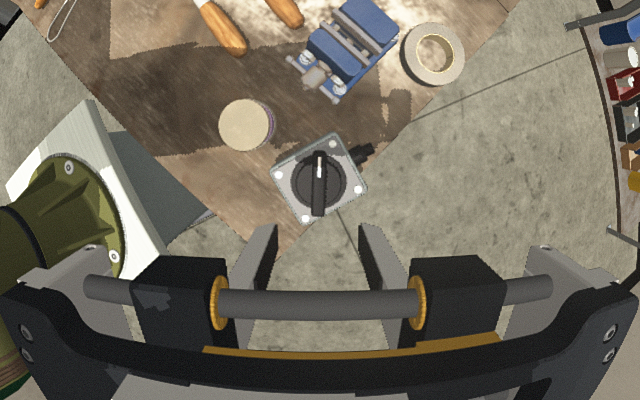

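The wrist view shows the handle bar upright at columns 318–320, rows 152–215, in line with the fingers. Next I lower, grip and turn it.

Request:
jog_arm --rows '[[[0, 0, 0.0345], 0, 0.05], [[0, 0, 0.0345], 0, 0.05], [[0, 0, 0.0345], 0, 0.05], [[0, 0, 0.0345], 0, 0.05], [[0, 0, 0], 0, 0.05], [[0, 0, 0], 0, 0.0], [[0, 0, 0], 0, 0.0], [[0, 0, 0], 0, 0.0], [[0, 0, 0], 0, 0.0], [[0, 0, 0], 0, 0.0], [[0, 0, 0], 0, 0.0]]' --squeeze 30

```text
time_s: 4.22
ee_pos: [0.4163, -0.1109, 0.0682]
eef_rot: [3.14, -0.0, 1.126]
force: [6.8, -3.6, 0.5]
grip_width: 0.0138
grip_force: 30.3
```

Request:
jog_arm --rows '[[[0, 0, 0], 5.5, 0.0], [[0, 0, 0], 5.5, 0.0], [[0, 0, 0], 5.5, 0.0], [[0, 0, 0], 5.5, 0.0], [[0, 0, 0], 5.5, 0.0], [[0, 0, 0], 5.5, 0.0], [[0, 0, 0], 5.5, 0.0], [[0, 0, 0], 5.5, 0.0], [[0, 0, 0], 5.5, 0.0], [[0, 0, 0], 5.5, 0.0], [[0, 0, 0], 5.5, 0.0], [[0, 0, 0], 0.5, 0.0]]'

```text
time_s: 5.22
ee_pos: [0.4146, -0.1084, 0.0681]
eef_rot: [-3.137, 0.003, 0.055]
force: [-13.3, 22.9, 22.8]
grip_width: 0.014
grip_force: 30.3
```

Run:
```python
from h import *
to(.416,-.110,.067,4.6); print(get_obs()['moment'])
```

```text
t 5.22 at [ 414.6 -108.4   68.1] yaw 3.2 width 14.0 F [-13.3  22.9  22.8] | shift mm [1.3 1.6 1.1] turn -1.4
[4.5405066  2.42964424 0.47203418]
```

Request:
jog_arm --rows '[[[0, 0, 0], 0, 0.05], [[0, 0, 0], 0, 0.05], [[0, 0, 0], 0, 0.05], [[0, 0, -0.033], 0, 0.05], [[0, 0, -0.033], 0, 0.05], [[0, 0, -0.033], 0, 0.05], [[0, 0, -0.033], 0, 0.05], [[0, 0, 0], 0, 0.05]]'

```text
time_s: 5.88
ee_pos: [0.4178, -0.1116, 0.2053]
eef_rot: [3.138, -0.008, 0.061]
force: [1.3, -0.2, 0.7]
grip_width: 0.0501
grip_force: 0.0
```

Request:
jog_arm --rows '[[[0.0167, -0.0297, 0], 0, 0.06], [[0.0167, -0.0297, 0], 0, 0.06], [[0.0167, -0.0297, 0], 0, 0.06], [[0.0167, -0.0297, 0], 0, 0.06], [[0.0167, -0.0297, 0], 0, 0.06], [[0.0167, -0.0297, 0], 0, 0.06], [[0.0167, -0.0297, 0], 0, 0.06], [[0.0167, -0.0297, 0], 0, 0.06], [[0.0167, -0.0297, 0], 0, 0.06], [[0.0167, -0.0297, 0], 0, 0.06], [[0.0167, -0.0297, 0], 0, 0.06], [[0.0167, -0.0297, 0], 0, 0.06]]'

```text
time_s: 6.88
ee_pos: [0.5946, 0.2587, 0.1988]
eef_rot: [3.141, 0.0, 0.061]
force: [0.8, -0.0, 0.5]
grip_width: 0.0601
grip_force: 0.0
```

Request:
jog_arm --rows '[[[0, 0, 0], -5.8, 0.06], [[0, 0, 0], -5.8, 0.06], [[0, 0, 0], -5.8, 0.06], [[0, 0, 0], 0, 0.06], [[0, 0, 0], 0, 0.06]]'

```text
time_s: 7.3
ee_pos: [0.5941, 0.2571, 0.199]
eef_rot: [3.142, 0.0, 0.362]
force: [-0.0, 0.3, -0.2]
grip_width: 0.0599
grip_force: 0.0
```

Run:
```python
from h import *
o=get_obs(); c=camera('wrist'); save('w2',c)
to(.5945,.258,.0635,20.5)
for l,z in [('paddle',.062),('warmer',0),('vice_top',.077)]:
    for r in spot_point(l,c):
        if r['p']>.3: print(l,round(r['p'],2),r['at'],wpx(c,o,r['at'][0]*640,r['at'][1]*400,z).round(3))
s=camera('side'); 
for l in ['handle_grip','handle_nose']:
    for r in spot_point(l,s)[:1]: print(l,round(r['p'],2),px2w(s,r['at'][0]*640,r['at'][1]*400,.073).round(3))
p,_=cloud(s); m=np.all((p>[.35,-.2,.078])&(p<[.48,-.05,.1]),1); print('handle',rect(p[m]))
```

```text
t 7.35 at [594.1 257.  199.2] yaw 20.7 width 60.0 F [-0.4 -0.6  0.1] | shift mm [  0.7  -0.8 135.7] turn 0.2
paddle 0.91 [0.4955, 0.4417] [0.605 0.263 0.062]
warmer 0.64 [0.4722, 0.436] [0.59  0.277 0.   ]
handle_grip 0.91 [ 0.415 -0.109  0.073]
handle_nose 0.69 [ 0.445 -0.101  0.073]
handle (420, -110, 64, 17, 7.8)
```

View pics/w2.png

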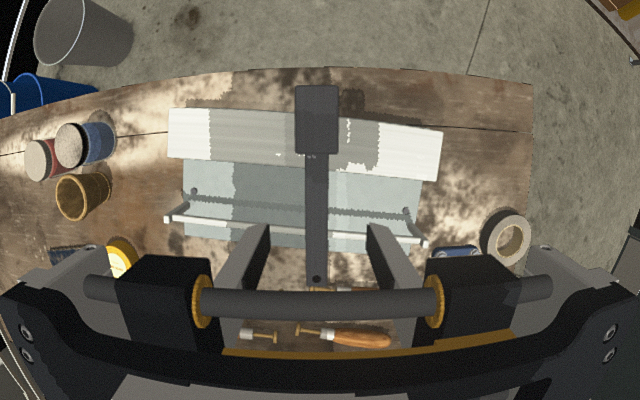

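The paddle is upright between the fingers, with its bar at column 316. Descend and grip.

Request:
jog_arm --rows '[[[0, 0, 0.034], 0, 0.06], [[0, 0, 0.034], 0, 0.06], [[0, 0, 0.034], 0, 0.06], [[0, 0, 0.0335], 0, 0.06], [[0, 0, 0], 0, 0.06], [[0, 0, 0], 0, 0.0], [[0, 0, 0], 0, 0.0], [[0, 0, 0], 0, 0.0], [[0, 0, 0], 0, 0.0], [[0, 0, 0], 0, 0.0], [[0, 0, 0], 0, 0.0]]' --squeeze 55

```text
time_s: 8.57
ee_pos: [0.5944, 0.2575, 0.065]
eef_rot: [-3.141, -0.001, 0.365]
force: [0.1, -2.8, 7.0]
grip_width: 0.0236
grip_force: 27.7
```

Request:
jog_arm --rows '[[[0, 0, -0.015], 0, 0.0], [[0, 0, -0.015], 0, 0.0], [[0, 0, -0.015], 0, 0.0], [[0, 0, -0.01], 0, 0.0], [[0, 0, 0], 0, 0.0], [[0, 0, 0], 0, 0.0]]'

```text
time_s: 9.07
ee_pos: [0.594, 0.2572, 0.1189]
eef_rot: [-3.142, -0.0, 0.365]
force: [-0.9, 0.2, -3.5]
grip_width: 0.023
grip_force: 55.0
```

Run:
```python
from h import *
to(.5005,.011,.125,21)
s=camera('side'); save('s1',s)
for cn in ('side','scene'):
    c=camera(cn); p,_=cloud(c); m=np.all((p>[.45,.0,.095])&(p<[.75,.5,.135]),1); q=p[m]; print(cn,len(q))
    dr=np.array([np.cos(.36),np.sin(.36)]); t=(q[:,:2]-[.594,.257])@dr; n=(q[:,:2]-[.594,.257])@[-dr[1],dr[0]]
    for lo in np.arange(-.13,.12,.03):
        k=(t>lo)&(t<lo+.03)&(abs(n)<.02)
        if k.sum()>3: print(round(lo,2),np.median(q[k,2]).round(4),n[k].min().round(3),n[k].max().round(3))
p,_=cloud(s); m=np.all((p>[.35,-.2,.080])&(p<[.48,-.05,.1]),1); print('handle',rect(p[m]))
p,_=cloud(c); m=np.all((p>[.35,-.2,.080])&(p<[.48,-.05,.1]),1); print('handle',rect(p[m]))
```

```text
t 9.07 at [594.  257.2 118.9] yaw 20.9 width 23.0 F [-0.9  0.2 -3.5] | shift mm [-175.2  196.6   -6.2] turn -0.1
side 411
-0.13 0.1322 -0.013 0.01
-0.1 0.1296 -0.014 0.009
-0.07 0.1276 -0.014 0.014
-0.04 0.1251 -0.019 0.02
-0.01 0.1238 -0.019 0.015
0.02 0.1192 -0.02 0.019
0.05 0.1172 -0.02 0.019
0.08 0.115 -0.02 0.016
scene 616
-0.13 0.1319 -0.014 0.013
-0.1 0.1302 -0.012 0.014
-0.07 0.1271 -0.012 0.015
-0.04 0.1244 -0.019 0.017
-0.01 0.1232 -0.018 0.019
0.02 0.1194 -0.017 0.02
0.05 0.1166 -0.02 0.02
0.08 0.1146 -0.019 0.02
handle (420, -109, 64, 15, 4.3)
handle (419, -105, 64, 20, 9.0)
```

Request:
jog_arm --rows '[[[-0.0146, 0.0164, -0.002], 0, 0.0], [[-0.0146, 0.0164, -0.002], 0, 0.0], [[-0.0146, 0.0164, -0.002], 0, 0.0], [[-0.0146, 0.0164, -0.002], 0, 0.0], [[-0.0146, 0.0164, -0.002], 0, 0.0], [[-0.0146, 0.0164, 0], 0, 0.0], [[-0.0146, 0.0164, 0], 0, 0.0], [[-0.0146, 0.0164, 0], 0, 0.0], [[-0.0146, 0.0164, 0], 0, 0.0], [[-0.0146, 0.0164, 0], 0, 0.0], [[-0.0146, 0.0164, 0], 0, 0.0], [[-0.0146, 0.0164, 0], 0, 0.0]]'

```text
time_s: 10.22
ee_pos: [0.4998, 0.01, 0.1283]
eef_rot: [-3.141, 0.001, 0.365]
force: [1.0, 0.5, -2.7]
grip_width: 0.0224
grip_force: 55.0
```

Run:
```python
from h import *
to(.5005,.011,.0805,21)
c=camera('side'); save('s2',c)
for l,z in (('paddle',.115),('vice_top',.077)):
    print(l,[(round(r['p'],2),px2w(c,r['at'][0]*640,r['at'][1]*400,z).round(3)) for r in spot_point(l,c)[:2]])
p,_=cloud(c); m=np.all((p>[.35,-.15,.095])&(p<[.7,.15,.15]),1); q=p[m]; print(len(q))
dr=np.array([np.cos(.365),np.sin(.365)]); t=(q[:,:2]-[.5,.011])@dr; n=(q[:,:2]-[.5,.011])@[-dr[1],dr[0]]
for lo in np.arange(-.16,.14,.02):
    k=(t>lo)&(t<lo+.02)&(abs(n)<.025)
    if k.sum()>3: print(round(lo,2),np.median(q[k,2]).round(4),n[k].min().round(3),n[k].max().round(3),t[k].min().round(3),t[k].max().round(3))
import cv2
a=c['image'][170:310,260:450,::-1]; cv2.imwrite('pics/s2c.png',cv2.resize(a,(760,560),interpolation=cv2.INTER_CUBIC))
```

```text
t 10.22 at [499.8  10.  128.3] yaw 20.9 width 22.4 F [ 1.   0.5 -2.7] | shift mm [ 1.  -0.7 47.8] turn -0.1
paddle [(0.97, array([0.51 , 0.032, 0.115])), (0.37, array([0.45 , 0.018, 0.115]))]
vice_top [(0.63, array([0.515, 0.026, 0.077]))]
754
-0.12 0.1426 -0.015 0.008 -0.117 -0.1
-0.1 0.1409 -0.014 0.011 -0.1 -0.081
-0.08 0.1391 -0.014 0.009 -0.08 -0.06
-0.06 0.1377 -0.014 0.01 -0.06 -0.041
-0.04 0.1359 -0.014 0.01 -0.04 -0.021
-0.02 0.1382 -0.024 0.023 -0.02 -0.0
-0.0 0.1329 -0.024 -0.003 0.0 0.02
0.02 0.13 -0.024 0.019 0.02 0.04
0.04 0.129 -0.023 0.021 0.04 0.059
0.06 0.1274 -0.023 0.022 0.06 0.08
0.08 0.1254 -0.024 0.017 0.08 0.1
0.1 0.124 -0.019 0.015 0.101 0.102
```

View pics/s2c.png

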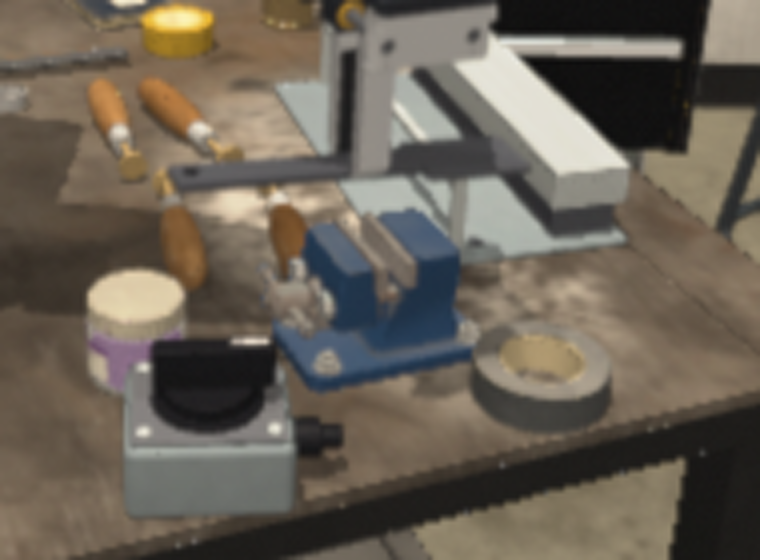

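The side view shows the handle in line with the gland (off). The paddle hangs nearly level over the vice, tilted about 4°. Lower it.

Request:
jog_arm --rows '[[[0.001, -0.001, 0.02], 0, 0.0], [[0, 0, 0.015], 0, 0.0], [[0, 0, 0.007], 0, 0.0], [[0, 0, 0.003], 0, 0.0], [[0, 0, 0.002], 0, 0.0], [[0, 0, 0.001], 0, 0.0], [[0, 0, 0], 0, 0.0], [[0, 0, 0], 0, 0.0]]'

```text
time_s: 11.03
ee_pos: [0.5016, 0.0124, 0.0816]
eef_rot: [3.141, -0.001, 0.365]
force: [-2.0, 1.9, 2.0]
grip_width: 0.0227
grip_force: 55.0
```

Request:
jog_arm --rows '[[[0, 0, 0.001], 0, 0.0], [[0, 0, 0], 0, 0.026], [[0, 0, 0], 0, 0.03], [[0, 0, 0], 0, 0.04], [[0, 0, 0], 0, 0.05], [[0, 0, 0], 0, 0.05], [[0, 0, -0.02], 0, 0.05], [[0, 0, -0.03], 0, 0.05], [[0, 0, -0.035], 0, 0.05], [[0, 0, -0.035], 0, 0.05]]' --squeeze 30

```text
time_s: 11.87
ee_pos: [0.5008, 0.0122, 0.2012]
eef_rot: [-3.141, 0.001, 0.365]
force: [0.2, 0.2, 0.8]
grip_width: 0.05
grip_force: 0.0
```

```bash
cat > st.py <<'E'
from h import *
from scipy.ndimage import label
def clusters(p,res=.004,n=20):
    if len(p)==0: return []
    ij=((p[:,:2]-p[:,:2].min(0))/res).astype(int); g=np.zeros(ij.max(0)+1,int); g[ij[:,0],ij[:,1]]=1
    L,k=label(g,np.ones((3,3))); l=L[ij[:,0],ij[:,1]]
    return [p[l==q] for q in range(1,k+1) if (l==q).sum()>n]
def stamps(z0=.009,z1=.05,lo=(.25,.0),hi=(.56,.42)):
    """wood handles (orange) with head points (brass) by colour, from both cameras"""
    for cn in ('scene','side'):
        c=camera(cn); p,im=cloud(c); m=np.all((p>[*lo,z0])&(p<[*hi,z1]),1); p=p[m]
        hsv=cv2.cvtColor(im[m][None],cv2.COLOR_RGB2HSV)[0].astype(int)
        s=hsv[:,1]>90
        for q in clusters(p[s]): print(cn,rect(q),q.mean(0).round(3),'n',len(q),'hue',np.median(hsv[s,0]))
E
python3 - <<'E'
from st import *
to(.39,.1,.15,98)
stamps()
c=camera('side'); p,_=cloud(c); m=np.all((p>[.35,-.15,.0795])&(p<[.7,.15,.1]),1)
for q in clusters(p[m]): print('paddle',rect(q),q[:,2].mean().round(4))
p,_=cloud(camera('scene')); m=np.all((p>[.35,-.15,.0795])&(p<[.7,.15,.1]),1)
for q in clusters(p[m]): print('paddle',rect(q),q[:,2].mean().round(4), np.polyfit(q[:,0],q[:,2],1))
E
```

```text
t 11.87 at [500.8  12.2 201.2] yaw 20.9 width 50.0 F [0.2 0.2 0.8] | shift mm [ -72.1 -121.5   51.3] turn -77.1
scene (321, 329, 84, 26, -73.2) [0.319 0.335 0.025] n 269 hue 15.0
scene (370, 336, 90, 23, -59.9) [0.367 0.341 0.025] n 257 hue 15.0
scene (392, 111, 78, 25, -81.7) [0.389 0.116 0.025] n 143 hue 15.0
scene (465, 116, 81, 24, -84.6) [0.464 0.119 0.025] n 143 hue 15.0
side (321, 319, 73, 25, -70.3) [0.32  0.315 0.025] n 90 hue 15.0
side (349, 230, 18, 12, 3.3) [0.348 0.231 0.016] n 33 hue 15.0
side (367, 329, 90, 22, -60.3) [0.368 0.322 0.022] n 127 hue 15.0
side (375, 204, 15, 15, 45.8) [0.375 0.203 0.017] n 33 hue 15.0
side (390, 116, 79, 26, -82.3) [0.388 0.113 0.025] n 105 hue 15.0
side (420, 245, 19, 10, 35.4) [0.42  0.244 0.018] n 30 hue 15.0
side (449, 207, 19, 17, 68.2) [0.451 0.209 0.018] n 35 hue 15.0
side (461, 134, 46, 23, -69.6) [0.461 0.133 0.026] n 56 hue 15.0
side (543, 4, 37, 8, 20.9) [0.546 0.005 0.031] n 118 hue 15.0
paddle (420, -109, 64, 16, 7.9) 0.084
paddle (495, 10, 219, 46, 21.0) 0.0852
paddle (419, -105, 65, 17, 1.2) 0.0841 [0.00199789 0.08331108]
paddle (496, 15, 220, 46, 18.7) 0.0852 [0.00413429 0.08311458]
```

Request:
jog_arm --rows '[[[0.0024, -0.0282, 0], 0, 0.05], [[0.0024, -0.0282, 0], 0, 0.05], [[0.0024, -0.0282, 0], 0, 0.05], [[0.0024, -0.0282, 0], 0, 0.05], [[0.0024, -0.0282, 0], 0, 0.05]]'

```text
time_s: 12.48
ee_pos: [0.461, 0.1492, 0.1984]
eef_rot: [-3.141, 0.002, 0.365]
force: [0.9, -0.1, 0.7]
grip_width: 0.0501
grip_force: 0.0
```

Request:
jog_arm --rows '[[[0, 0, 0.004], -6.9, 0.05], [[0, 0, 0.004], -6.9, 0.05], [[0, 0, 0.004], -6.9, 0.05], [[0, 0, 0.004], -6.9, 0.05], [[0, 0, 0.004], -6.9, 0.05], [[0, 0, 0.004], -6.9, 0.05], [[0, 0, 0.004], -6.9, 0.05], [[0, 0, 0.004], -6.9, 0.05], [[0, 0, 0.004], -6.9, 0.05], [[0, 0, 0.004], -6.9, 0.05], [[0, 0, 0.004], -6.9, 0.05], [[0, 0, 0], 0, 0.05]]'

```text
time_s: 13.48
ee_pos: [0.4611, 0.1479, 0.1538]
eef_rot: [-3.138, 0.0, 1.695]
force: [-0.3, 0.5, -0.1]
grip_width: 0.05
grip_force: 0.0
```

```bash
cat >> st.py <<'E'
def wstamps(zh=.012,name=None):
    o=get_obs(); c=camera('wrist')
    if name: save(name,c)
    K=c['K']
    hsv=cv2.cvtColor(c['image'],cv2.COLOR_RGB2HSV); d=c['range_z']
    for l,z in (('stamp_1',zh-.012),('stamp_1_head',zh),('stamp_1_tail',zh)):
        for r in spot_point(l,c):
            if r['p']>.25: print(l,round(r['p'],2),(np.array(r['at'])*[640,400]).round(),wpx(c,o,r['at'][0]*640,r['at'][1]*400,z).round(3))
E
python3 - <<'E'
from st import *
to(.4615,.148,.005,97); wstamps(name='w3')
E
```

```text
t 13.48 at [461.1 147.9 153.8] yaw 97.1 width 50.0 F [-0.3  0.5 -0.1] | shift mm [1.000e-01 9.000e-01 1.488e+02] turn 0.1
stamp_1 0.68 [269.  33.] [ 0.387  0.31  -0.   ]
stamp_1 0.66 [219.  36.] [0.33  0.304 0.   ]
stamp_1 0.58 [252. 184.] [0.386 0.14  0.   ]
stamp_1_head 0.71 [244. 128.] [0.375 0.202 0.012]
stamp_1_tail 0.97 [259. 242.] [0.402 0.077 0.012]
```

View pics/w3.png

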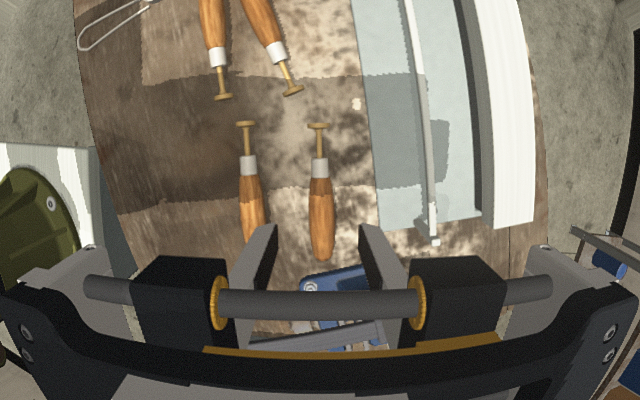

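Wrist view: stamp D is centred between the fingers (column 320, handle rows 178–262, head at row 125).

Run:
```python
from st import *
o=get_obs(); c=camera('wrist')
for n,u,v,z in (('headend',318,125,.012),('collar/wood',320,178,.014),('tailend',322,262,.014),('Chead',246,124,.012),('Ctail?',254,240,.014)): print(n,wpx(c,o,u,v,z).round(3))
```

```text
headend [0.454 0.214 0.012]
collar/wood [0.462 0.159 0.014]
tailend [0.476 0.063 0.014]
Chead [0.378 0.208 0.012]
Ctail? [0.396 0.08  0.014]
```

Request:
jog_arm --rows '[[[-0.005, 0.0015, 0.035], 0, 0.05], [[0, 0, 0.035], 0, 0.05], [[0, 0, 0.035], 0, 0.05], [[0, 0, 0.03], 0, 0.05], [[0, 0, 0.013], 0, 0.05], [[0, 0, 0], 0, 0.05], [[0, 0, 0], 0, 0.0], [[0, 0, 0], 0, 0.0], [[0, 0, 0], 0, 0.0], [[0, 0, 0], 0, 0.0], [[0, 0, 0], 0, 0.0], [[0, 0, 0], 0, 0.0]]' --squeeze 35

```text
time_s: 14.73
ee_pos: [0.4648, 0.1435, 0.009]
eef_rot: [3.14, -0.0, 1.69]
force: [-1.4, -0.2, 8.4]
grip_width: 0.0242
grip_force: 34.7
```

Request:
jog_arm --rows '[[[0, 0, -0.02], 0, 0.0], [[0, 0, -0.03], 0, 0.0], [[0, 0, -0.035], 0, 0.0], [[0, 0, -0.035], 0, 0.0], [[0, 0, -0.03], 0, 0.0], [[0, 0, 0], 0, 0.0]]'

```text
time_s: 15.23
ee_pos: [0.4664, 0.1439, 0.1641]
eef_rot: [3.132, -0.001, 1.689]
force: [1.2, 0.6, -0.5]
grip_width: 0.0238
grip_force: 34.6
```

Run:
```python
from st import *
to(.613,.176,.067,15)
c=camera('side'); a=c['image'][100:290,240:500,::-1]; cv2.imwrite('pics/s3c.png',cv2.resize(a,(780,570),interpolation=cv2.INTER_CUBIC))
```

```text
t 15.23 at [466.4 143.9 164.1] yaw 96.8 width 23.8 F [ 1.2  0.6 -0.5] | shift mm [ 14.4 148.5  98.5] turn 81.8
```

View pics/s3c.png

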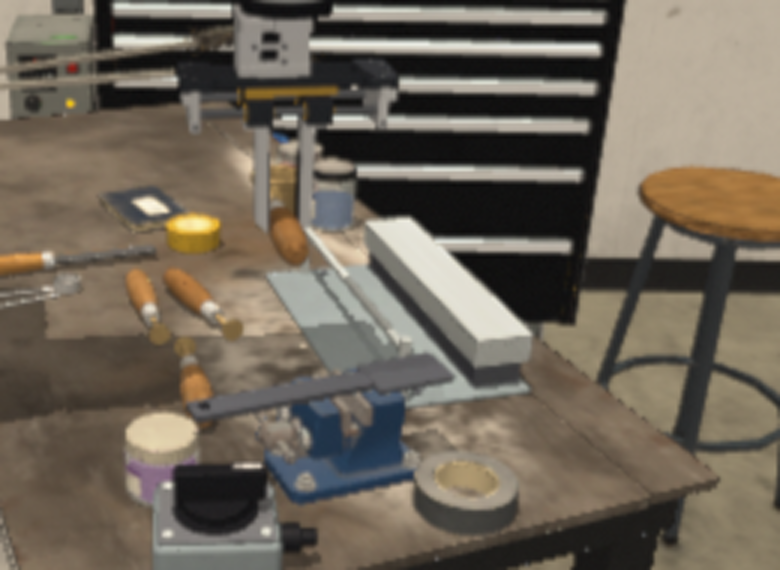

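Side view: the stamp is held level with its tail toward the camera. The other three stamps have not moved.

Request:
jog_arm --rows '[[[0, 0, 0], 6.8, 0.0], [[0, 0, 0], 6.8, 0.0], [[0, 0, 0], 6.8, 0.0], [[0, 0, 0], 6.8, 0.0], [[0, 0, 0], 6.8, 0.0], [[0, 0, 0], 6.8, 0.0], [[0, 0, 0], 6.8, 0.0], [[0, 0, 0], 6.8, 0.0], [[0, 0, 0], 6.8, 0.0], [[0, 0, 0], 6.8, 0.0], [[0, 0, 0], 6.8, 0.0], [[0, 0, 0], 6.8, 0.0]]'

```text
time_s: 16.28
ee_pos: [0.4636, 0.1432, 0.1566]
eef_rot: [-3.142, 0.002, 0.259]
force: [0.3, 0.5, -1.1]
grip_width: 0.0244
grip_force: 34.6
```

Request:
jog_arm --rows '[[[0.025, 0.0014, 0], 0, 0.0], [[0.025, 0.0014, 0], 0, 0.0], [[0.025, 0.0014, 0], 0, 0.0], [[0.025, 0.0014, 0], 0, 0.0], [[0.025, 0.0014, 0], 0, 0.0], [[0.025, 0, 0], 0, 0.0], [[0, 0, 0], 0, 0.0], [[0, 0, 0], 0, 0.0]]'

```text
time_s: 16.95
ee_pos: [0.6105, 0.1758, 0.1556]
eef_rot: [-3.141, 0.003, 0.265]
force: [-0.3, 0.1, -0.6]
grip_width: 0.0244
grip_force: 34.6
```

Run:
```python
from st import *
to(.613,.176,.072,15)
for cn in ('scene','side'):
    c=camera(cn); p,im=cloud(c); m=np.all((p>[.5,.1,.10])&(p<[.72,.26,.21]),1); p=p[m]; hsv=cv2.cvtColor(im[m][None],cv2.COLOR_RGB2HSV)[0]
    q=p[hsv[:,1]>90]; print(len(q), rect(q) if len(q)>5 else '')
    if len(q)>5: t=(q[:,:2]-[.613,.176])@[.966,.259]; [print(round(a,3),q[(t>=a)&(t<a+.02),2].max().round(4),q[(t>=a)&(t<a+.02),2].min().round(4)) for a in np.arange(-.1,.1,.02) if ((t>=a)&(t<a+.02)).sum()>2]
```

```text
t 16.95 at [610.5 175.8 155.6] yaw 15.2 width 24.4 F [-0.3  0.1 -0.6] | shift mm [ 2.7  0.5 83.6] turn 0.2
185 (605, 181, 146, 18, 18.4)
-0.08 0.1743 0.1606
-0.06 0.1765 0.1585
-0.04 0.1766 0.156
-0.02 0.1752 0.1562
284 (605, 179, 150, 39, 21.0)
-0.1 0.1721 0.1597
-0.08 0.1763 0.1557
-0.06 0.177 0.1561
-0.04 0.1762 0.1555
-0.02 0.1756 0.1549
0.02 0.164 0.1608
0.04 0.1639 0.1588
0.06 0.1724 0.1495
```

Request:
jog_arm --rows '[[[0.003, 0, 0.03], 0, 0.0], [[0, 0, 0.03], 0, 0.0], [[0, 0, 0.018], 0, 0.0], [[0, 0, 0.005], 0, 0.0], [[0, 0, 0.003], 0, 0.0], [[0, 0, 0], 0, 0.0], [[0, 0, 0], 0, 0.0]]'

```text
time_s: 17.63
ee_pos: [0.6142, 0.1768, 0.0736]
eef_rot: [3.142, -0.002, 0.265]
force: [0.3, -0.3, -0.6]
grip_width: 0.0244
grip_force: 34.6
```

Request:
jog_arm --rows '[[[0, 0, 0.001], 0, 0.0], [[0, 0, 0], 0, 0.0], [[0, 0, 0], 0, 0.0]]'

```text
time_s: 17.88
ee_pos: [0.6139, 0.1768, 0.0716]
eef_rot: [3.142, -0.001, 0.265]
force: [-0.3, -0.5, -1.5]
grip_width: 0.0241
grip_force: 34.6
```

Request:
jog_arm --rows '[[[0, 0, 0.0015], 0, 0.0], [[0, 0, 0], 0, 0.0], [[0, 0, 0], 0, 0.0], [[0, 0, 0], 0, 0.026], [[0, 0, 0], 0, 0.03], [[0, 0, 0], 0, 0.04], [[0, 0, 0], 0, 0.045], [[0, 0, 0], 0, 0.045]]'

```text
time_s: 18.55
ee_pos: [0.6136, 0.1767, 0.0693]
eef_rot: [-3.142, 0.0, 0.265]
force: [-0.3, -0.8, 0.8]
grip_width: 0.0443
grip_force: 0.0
```

Request:
jog_arm --rows '[[[0, 0, -0.02], 0, 0.045], [[0, 0, -0.03], 0, 0.05], [[0, 0, -0.035], 0, 0.05], [[0, 0, 0], 0, 0.05]]'

```text
time_s: 18.88
ee_pos: [0.616, 0.1773, 0.1615]
eef_rot: [3.141, -0.01, 0.265]
force: [0.5, 1.8, 1.3]
grip_width: 0.0499
grip_force: 0.0
```

```bash
cat >> st.py <<'E'
O=np.array([.588,.278]); W=np.array([[.9659,-.2588],[.2588,.9659]])
def placed(z0=.066):
    """things standing on the warmer, in warmer coordinates (mm)"""
    for cn in ('scene','side'):
        c=camera(cn); p,im=cloud(c); q=p.copy(); q[:,:2]=(p[:,:2]-O)@W
        m=np.all((q>[-.11,-.16,z0])&(q<[.1,.16,.097]),1); hsv=cv2.cvtColor(im[m][None],cv2.COLOR_RGB2HSV)[0]
        q=q[m][hsv[:,1]>80]
        for k in clusters(q,.005): print(cn,'warmer frame',rect(k),'x',(k[:,0].min()*1000).round(),(k[:,0].max()*1000).round(),'ztop head',(k[k[:,0]>.04,2].max().round(4) if (k[:,0]>.04).any() else None),'wood',np.percentile(k[:,2],98).round(4),len(k))
E
python3 - <<'E'
from st import *
to(.390,.145,.006,98); placed(); stamps()
E
```

```text
t 18.88 at [616.  177.3 161.5] yaw 15.2 width 49.9 F [0.5 1.8 1.3] | shift mm [-228.   -28.1  153.4] turn -82.8
scene warmer frame (-32, -101, 90, 25, 3.5) x -78.0 13.0 ztop head None wood 0.0917 233
side warmer frame (-34, -110, 97, 23, 2.3) x -82.0 15.0 ztop head None wood 0.0912 276
side warmer frame (55, -108, 31, 21, 21.8) x 37.0 71.0 ztop head 0.0879 wood 0.0873 39
scene (321, 329, 86, 27, -76.0) [0.318 0.334 0.025] n 267 hue 15.0
scene (371, 333, 93, 23, -59.8) [0.367 0.341 0.025] n 257 hue 15.0
scene (391, 110, 81, 27, -82.2) [0.389 0.114 0.025] n 151 hue 15.0
side (321, 319, 71, 26, -70.1) [0.321 0.314 0.024] n 95 hue 15.0
side (349, 231, 19, 8, 21.0) [0.348 0.231 0.017] n 32 hue 15.0
side (369, 328, 87, 22, -58.5) [0.368 0.322 0.022] n 126 hue 15.0
side (376, 198, 18, 17, 14.6) [0.374 0.203 0.018] n 33 hue 15.0
side (390, 114, 63, 26, -80.4) [0.389 0.112 0.026] n 103 hue 15.0
side (421, 243, 21, 11, 17.9) [0.42  0.244 0.017] n 32 hue 15.0
side (544, 3, 33, 10, 23.4) [0.547 0.005 0.031] n 115 hue 15.0
```

Placed well. Next is stamp C.

Request:
jog_arm --rows '[[[-0.0285, -0.0035, 0], 0, 0.05], [[-0.0285, -0.0035, 0], 0, 0.05], [[-0.0285, -0.0035, 0], 0, 0.05], [[-0.0285, -0.0035, 0], 0, 0.05], [[-0.0285, -0.0035, 0], 0, 0.05], [[-0.0285, -0.0035, 0], 0, 0.05], [[-0.0285, -0.0035, 0], 0, 0.05], [[-0.0285, -0.0035, 0], 0, 0.05]]'

```text
time_s: 19.75
ee_pos: [0.3843, 0.1435, 0.1531]
eef_rot: [-3.142, 0.002, 0.265]
force: [-0.3, 0.7, 1.2]
grip_width: 0.0496
grip_force: 0.0
```

Request:
jog_arm --rows '[[[0, 0, 0], -6.9, 0.05], [[0, 0, 0], -6.9, 0.05], [[0, 0, 0], -6.9, 0.05], [[0, 0, 0], -6.9, 0.05], [[0, 0, 0], -6.9, 0.05], [[0, 0, 0], -6.9, 0.05], [[0, 0, 0], -6.9, 0.05], [[0, 0, 0], -6.9, 0.05], [[0, 0, 0], -6.9, 0.05], [[0, 0, 0], -6.9, 0.05], [[0, 0, 0], -6.9, 0.05], [[0, 0, 0], -6.9, 0.05]]'

```text
time_s: 20.75
ee_pos: [0.3857, 0.1438, 0.1533]
eef_rot: [-3.139, 0.0, 1.716]
force: [0.4, 0.8, 0.1]
grip_width: 0.0495
grip_force: 0.0
```

Run:
```python
from st import *
c=camera('wrist'); to(.3865,.144,.006,98); wstamps()
```

```text
t 20.8 at [385.7 143.8 153.3] yaw 98.9 width 49.9 F [-0.7 -0.4  0.3] | shift mm [1.000e-01 1.100e+00 1.473e+02] turn 0.9
stamp_1 0.98 [288.  33.] [0.327 0.305 0.   ]
stamp_1 0.97 [530. 203.] [0.665 0.167 0.   ]
stamp_1 0.83 [320. 189.] [0.387 0.14  0.   ]
stamp_1 0.74 [344.  38.] [0.387 0.309 0.   ]
stamp_1_head 0.9 [317. 135.] [0.375 0.199 0.012]
stamp_1_tail 0.83 [323. 249.] [0.401 0.075 0.012]
```

Request:
jog_arm --rows '[[[0, 0.001, 0.035], -0.5, 0.05], [[0, 0, 0.035], 0, 0.05], [[0, 0, 0.035], 0, 0.05], [[0, 0, 0.03], 0, 0.05], [[0, 0, 0.012], 0, 0.05], [[0, 0, 0], 0, 0.05], [[0, 0, 0], 0, 0.0], [[0, 0, 0], 0, 0.0], [[0, 0, 0], 0, 0.0], [[0, 0, 0], 0, 0.0], [[0, 0, 0], 0, 0.0], [[0, 0, 0], 0, 0.0]]'

```text
time_s: 22.0
ee_pos: [0.3878, 0.1443, 0.0084]
eef_rot: [3.14, -0.0, 1.719]
force: [-1.1, -0.9, 7.9]
grip_width: 0.0244
grip_force: 34.9
```

Request:
jog_arm --rows '[[[0, 0, -0.02], 0, 0.0], [[0, 0, -0.03], 0, 0.0], [[0, 0, -0.035], 0, 0.0], [[0, 0, -0.035], 0, 0.0], [[0, 0, -0.03], 0, 0.0], [[0, 0, 0], 0, 0.0]]'

```text
time_s: 22.5
ee_pos: [0.3894, 0.1448, 0.1631]
eef_rot: [3.133, -0.001, 1.719]
force: [0.3, 0.8, -0.7]
grip_width: 0.0241
grip_force: 34.9
```

Request:
jog_arm --rows '[[[0, 0, 0], 7.0, 0.0], [[0, 0, 0], 7.0, 0.0], [[0, 0, 0], 7.0, 0.0], [[0, 0, 0], 7.0, 0.0], [[0, 0, 0], 7.0, 0.0], [[0, 0, 0], 7.0, 0.0], [[0, 0, 0], 7.0, 0.0], [[0, 0, 0], 7.0, 0.0], [[0, 0, 0], 7.0, 0.0], [[0, 0, 0], 7.0, 0.0], [[0, 0, 0], 7.0, 0.0], [[0, 0, 0], 7.0, 0.0]]'

```text
time_s: 23.5
ee_pos: [0.3871, 0.1441, 0.1571]
eef_rot: [-3.142, 0.0, 0.247]
force: [-0.5, -0.3, -0.7]
grip_width: 0.0241
grip_force: 34.9
```

Run:
```python
from st import *
c=camera('side'); to(.595,.2435,.0695,15)
```

```text
t 23.55 at [387.  144.  157.1] yaw 13.6 width 24.7 F [ 0.3  0.  -1.9] | shift mm [225.5 -47.8  87.5] turn -1.4
```

Request:
jog_arm --rows '[[[0.025, -0.0053, 0], 0, 0.0], [[0.025, -0.0053, 0], 0, 0.0], [[0.025, -0.0053, 0], 0, 0.0], [[0.025, -0.0053, 0], 0, 0.0], [[0.025, -0.0053, 0], 0, 0.0], [[0.025, -0.0053, 0], 0, 0.0], [[0.025, -0.0053, 0], 0, 0.0], [[0.025, -0.0053, 0], 0, 0.0], [[0.0255, -0.0053, 0], 0, 0.0], [[0, 0, 0], -1.4, 0.0], [[0, 0, 0], 0, 0.0], [[0, 0, 0], 0, 0.0]]'

```text
time_s: 24.55
ee_pos: [0.593, 0.2465, 0.1568]
eef_rot: [3.141, 0.001, 0.279]
force: [0.4, -0.4, -0.7]
grip_width: 0.0241
grip_force: 34.9
```

Run:
```python
from st import *
c=camera('side'); to(.595,.2435,.0695,15)
for cn in ('scene','side'):
    c=camera(cn); p,im=cloud(c); q=p.copy(); q[:,:2]=(p[:,:2]-O)@W
    m=np.all((q>[-.11,-.07,.11])&(q<[.1,.0,.2]),1); hsv=cv2.cvtColor(im[m][None],cv2.COLOR_RGB2HSV)[0]; q=q[m][hsv[:,1]>90]
    for k in clusters(q): print(cn,rect(k),k[:,2].min(),k[:,2].max(),len(k))
```

```text
t 24.6 at [593.  246.4 157.3] yaw 15.9 width 24.0 F [ 0.5  0.  -0.7] | shift mm [ 1.2  3.4 87.8] turn 0.9
scene (-46, -27, 69, 22, 2.8) 0.15302770354209727 0.18071072897925589 225
side (-46, -38, 76, 22, 1.3) 0.1514572517442408 0.17923234668747107 219
side (47, -34, 28, 21, 21.7) 0.15473163658803712 0.17275759650861072 43
```

Request:
jog_arm --rows '[[[0.001, 0.002, 0.03], 0, 0.0], [[0, 0, 0.03], 0, 0.0], [[0, 0, 0.018], 0, 0.0], [[0, 0, 0.006], 0, 0.0], [[0, 0, 0.003], 0, 0.0], [[0, 0, 0], 0, 0.0], [[0, 0, 0.0015], 0, 0.0], [[0, 0, 0], 0, 0.0], [[0, 0, 0], 0, 0.0], [[0, 0, 0], 0, 0.0], [[0, 0, 0], 0, 0.0]]'

```text
time_s: 25.62
ee_pos: [0.5959, 0.2453, 0.0704]
eef_rot: [-3.141, -0.002, 0.278]
force: [-0.2, 0.5, 6.7]
grip_width: 0.0244
grip_force: 34.9
```

Request:
jog_arm --rows '[[[0, 0, 0], 0, 0.026], [[0, 0, 0], 0, 0.03], [[0, 0, 0], 0, 0.04], [[0, 0, 0], 0, 0.045], [[0, 0, 0], 0, 0.045], [[0, 0, -0.02], 0, 0.045], [[0, 0, -0.03], 0, 0.05], [[0, 0, -0.035], 0, 0.05], [[0, 0, 0], 0, 0.05]]'

```text
time_s: 26.37
ee_pos: [0.5974, 0.2459, 0.1611]
eef_rot: [-3.141, -0.01, 0.278]
force: [-0.2, -0.2, 1.5]
grip_width: 0.0499
grip_force: 0.0
```

Request:
jog_arm --rows '[[[-0.0232, -0.0143, 0], 0, 0.05], [[-0.0232, -0.0143, 0], 0, 0.05], [[-0.0232, -0.0143, 0], 0, 0.05], [[-0.0232, -0.0143, 0], 0, 0.05], [[-0.0232, -0.0143, 0], 0, 0.05], [[-0.0232, -0.0143, 0], 0, 0.05], [[-0.0232, -0.0143, 0], 0, 0.05], [[-0.0232, -0.0143, 0], 0, 0.05], [[0, 0, 0], -7.0, 0.05], [[0, 0, 0], -7.0, 0.05], [[0, 0, 0], -7.0, 0.05]]'

```text
time_s: 27.28
ee_pos: [0.385, 0.3045, 0.1541]
eef_rot: [3.142, -0.001, 0.651]
force: [-0.3, 0.3, 0.3]
grip_width: 0.0502
grip_force: 0.0
```

Request:
jog_arm --rows '[[[0, 0, 0], -7.0, 0.05], [[0, 0, 0], -7.0, 0.05], [[0, 0, 0], -7.0, 0.05], [[0, 0, 0], -7.0, 0.05], [[0, 0, 0], -7.0, 0.05], [[0, 0, 0], -7.0, 0.05], [[0, 0, 0], -7.0, 0.05], [[0, 0, 0], -7.0, 0.05], [[0, 0, 0], -7.0, 0.05], [[0, 0, 0], -7.0, 0.05], [[0, 0, 0], -7.0, 0.05], [[0, 0, 0], 0, 0.05]]'

```text
time_s: 28.28
ee_pos: [0.3853, 0.3043, 0.1539]
eef_rot: [3.141, -0.0, 1.994]
force: [0.3, -0.2, -0.1]
grip_width: 0.0499
grip_force: 0.0
```

Run:
```python
from st import *
c=camera('side'); to(.386,.304,.006,120); wstamps(name='w4'); placed(); stamps()
```

```text
t 28.33 at [385.3 304.3 153.9] yaw 113.8 width 50.0 F [ 0.3 -0.2 -0.1] | shift mm [ -0.5   0.5 147.9] turn -6.2
stamp_1 0.78 [319. 182.] [0.385 0.309 0.   ]
stamp_1 0.63 [269. 168.] [0.328 0.301 0.   ]
stamp_1_head 0.56 [502. 320.] [0.713 0.234 0.012]
scene warmer frame (-33, -103, 90, 25, 3.5) x -78.0 12.0 ztop head None wood 0.0924 211
scene warmer frame (-37, -29, 84, 20, 3.7) x -79.0 5.0 ztop head None wood 0.0919 223
side warmer frame (-33, -110, 97, 22, -0.9) x -81.0 16.0 ztop head None wood 0.0911 274
side warmer frame (-38, -38, 89, 24, 2.4) x -83.0 6.0 ztop head None wood 0.0909 234
side warmer frame (53, -36, 29, 21, 34.6) x 35.0 61.0 ztop head 0.0868 wood 0.0867 28
side warmer frame (55, -102, 32, 16, -15.6) x 38.0 70.0 ztop head 0.0886 wood 0.0877 38
scene (321, 329, 85, 26, -73.5) [0.319 0.334 0.025] n 270 hue 14.0
scene (371, 334, 92, 23, -59.8) [0.368 0.34  0.025] n 260 hue 14.0
side (324, 312, 58, 25, -70.2) [0.322 0.309 0.024] n 82 hue 15.0
side (348, 231, 20, 9, 32.6) [0.348 0.231 0.017] n 31 hue 15.0
side (368, 328, 90, 24, -58.4) [0.368 0.322 0.022] n 125 hue 15.0
side (421, 244, 21, 6, 20.3) [0.42  0.243 0.017] n 32 hue 15.0
side (542, 4, 37, 8, 14.9) [0.547 0.005 0.031] n 118 hue 15.0
```

View pics/w4.png

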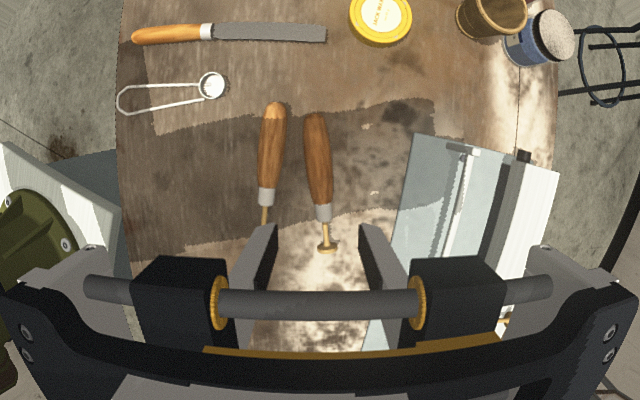

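Wrist view: stamp B sits between the fingers (wood from (313,115) to (325,205), head at (326,248)), about 6° off. Stamp A is at its left. Finish the turn, then descend with a narrower opening.

Request:
jog_arm --rows '[[[0, 0, 0.035], -6.2, 0.042], [[0, 0, 0.035], 0, 0.042], [[0, 0, 0.035], 0, 0.042], [[0, 0, 0.03], 0, 0.042], [[0, 0, 0.013], 0, 0.042], [[0, 0, 0], 0, 0.042], [[0, 0, 0], 0, 0.0], [[0, 0, 0], 0, 0.0], [[0, 0, 0], 0, 0.0], [[0, 0, 0], 0, 0.0], [[0, 0, 0], 0, 0.0], [[0, 0, 0], 0, 0.0]]'

```text
time_s: 29.73
ee_pos: [0.3861, 0.3048, 0.0074]
eef_rot: [3.139, -0.0, 2.096]
force: [-0.5, -0.6, 8.2]
grip_width: 0.024
grip_force: 35.0
```

Request:
jog_arm --rows '[[[0, 0, -0.02], 0, 0.0], [[0, 0, -0.03], 0, 0.0], [[0, 0, -0.035], 0, 0.0], [[0, 0, -0.035], 0, 0.0], [[0, 0, -0.03], 0, 0.0], [[0, 0, 0], 0, 0.0]]'

```text
time_s: 30.23
ee_pos: [0.3871, 0.3056, 0.1623]
eef_rot: [3.132, -0.001, 2.096]
force: [0.2, 0.4, -0.7]
grip_width: 0.0243
grip_force: 35.0
```

Request:
jog_arm --rows '[[[0, 0, 0], -6.8, 0.0], [[0, 0, 0], -6.8, 0.0], [[0, 0, 0], -6.8, 0.0], [[0, 0, 0], -6.8, 0.0], [[0, 0, 0], -6.8, 0.0], [[0, 0, 0], -6.8, 0.0], [[0, 0, 0], -6.8, 0.0], [[0, 0, 0], -6.8, 0.0], [[0, 0, 0], -6.8, 0.0], [[0, 0, 0], -6.8, 0.0], [[0, 0, 0], -6.8, 0.0], [[0, 0, 0], 0, 0.0]]'

```text
time_s: 31.23
ee_pos: [0.3851, 0.3041, 0.1557]
eef_rot: [-3.142, -0.0, -2.876]
force: [-0.3, -0.6, -1.2]
grip_width: 0.0242
grip_force: 35.0
```

Run:
```python
from st import *
c=camera('side'); to(.577,.311,.0685,195)
```

```text
t 31.28 at [385.2 304.2 155.8] yaw -165.2 width 24.1 F [-0.1  0.4 -0.9] | shift mm [-187.2  -42.4   87.2] turn -0.2
```

Request:
jog_arm --rows '[[[-0.0234, -0.0053, 0], 0, 0.0], [[-0.0234, -0.0053, 0], 0, 0.0], [[-0.0234, -0.0053, 0], 0, 0.0], [[-0.0234, -0.0053, 0], 0, 0.0], [[-0.0234, -0.0053, 0], 0, 0.0], [[-0.0234, -0.0053, 0], 0, 0.0], [[-0.0234, -0.0053, 0], 0, 0.0], [[-0.0234, -0.0053, 0], 0, 0.0], [[0, 0, 0], 0, 0.0], [[0, 0, 0], 0, 0.0], [[0, 0, 0], 0, 0.0]]'

```text
time_s: 32.2
ee_pos: [0.5765, 0.3114, 0.1555]
eef_rot: [-3.142, -0.001, -2.884]
force: [0.1, 0.6, -0.7]
grip_width: 0.0243
grip_force: 35.0
```

```bash
cat >> st.py <<'E'
def held(y0,y1):
    for cn in ('scene','side'):
        c=camera(cn); p,im=cloud(c); q=p.copy(); q[:,:2]=(p[:,:2]-O)@W
        m=np.all((q>[-.11,y0,.11])&(q<[.1,y1,.2]),1); hsv=cv2.cvtColor(im[m][None],cv2.COLOR_RGB2HSV)[0]; q=q[m][hsv[:,1]>90]
        for k in clusters(q): print(cn,'held',rect(k),'z',k[:,2].min().round(4),k[:,2].max().round(4),len(k))
E
python3 - <<'E'
from st import *
to(.577,.311,.0685,195); held(-.0,.08)
E
```

```text
t 32.2 at [576.5 311.4 155.5] yaw -165.2 width 24.3 F [ 0.1  0.6 -0.7] | shift mm [-0.4 -0.5 87. ] turn -0.2
scene held (-45, 38, 72, 26, 3.2) z 0.1547 0.1781 249
side held (-48, 29, 72, 18, -7.9) z 0.1508 0.1786 191
side held (54, 36, 30, 15, -26.4) z 0.1553 0.1735 29
```

Request:
jog_arm --rows '[[[0, 0, 0.03], 0, 0.0], [[0, 0, 0.03], 0, 0.0], [[0, 0, 0.017], 0, 0.0], [[0, 0, 0.006], 0, 0.0], [[0, 0, 0.003], 0, 0.0], [[0, 0, 0], 0, 0.0], [[0, 0, 0.0015], 0, 0.0], [[0, 0, 0], 0, 0.0], [[0, 0, 0], 0, 0.0], [[0, 0, 0], 0, 0.0], [[0, 0, 0], 0, 0.0]]'

```text
time_s: 33.22
ee_pos: [0.5775, 0.3116, 0.0694]
eef_rot: [3.141, 0.001, -2.882]
force: [0.1, -0.7, 4.8]
grip_width: 0.0243
grip_force: 35.0
```

Request:
jog_arm --rows '[[[0, 0, 0], 0, 0.026], [[0, 0, 0], 0, 0.03], [[0, 0, 0], 0, 0.04], [[0, 0, 0], 0, 0.045], [[0, 0, 0], 0, 0.045], [[0, 0, -0.02], 0, 0.045], [[0, 0, -0.03], 0, 0.05], [[0, 0, -0.035], 0, 0.05], [[0, 0, 0], 0, 0.05]]'

```text
time_s: 33.97
ee_pos: [0.5792, 0.3124, 0.1607]
eef_rot: [3.14, 0.01, -2.882]
force: [1.3, -0.0, 0.7]
grip_width: 0.0498
grip_force: 0.0
```

Request:
jog_arm --rows '[[[0.0303, 0.0062, 0], 0, 0.05], [[0.0303, 0.0062, 0], 0, 0.05], [[0.0303, 0.0062, 0], 0, 0.05], [[0.0303, 0.0062, 0], 0, 0.05], [[0.0303, 0.0062, 0], 0, 0.05], [[0.0303, 0.0062, 0], 0, 0.05], [[0.0303, 0.0062, 0], 0, 0.05], [[0.0303, 0.0062, 0], 0, 0.05], [[0, 0, 0], 4, 0.05], [[0, 0, 0], 0, 0.05]]'

```text
time_s: 34.8
ee_pos: [0.3293, 0.2973, 0.1539]
eef_rot: [3.141, 0.001, -2.953]
force: [-0.0, -0.2, -0.5]
grip_width: 0.0502
grip_force: 0.0
```

Request:
jog_arm --rows '[[[0, 0, 0], 7.1, 0.05], [[0, 0, 0], 7.1, 0.05], [[0, 0, 0], 7.1, 0.05], [[0, 0, 0], 7.1, 0.05], [[0, 0, 0], 7.1, 0.05], [[0, 0, 0], 7.1, 0.05], [[0, 0, 0], 7.1, 0.05], [[0, 0, 0], 7.1, 0.05], [[0, 0, 0], 7.1, 0.05], [[0, 0, 0], 7.1, 0.05], [[0, 0, 0], 7.1, 0.05], [[0, 0, 0], 7.1, 0.05]]'

```text
time_s: 35.8
ee_pos: [0.3309, 0.2971, 0.1534]
eef_rot: [3.141, -0.0, 1.84]
force: [-1.0, -1.0, -0.1]
grip_width: 0.0502
grip_force: 0.0
```

Run:
```python
from st import *
c=camera('side'); to(.330,.297,.006,105.6); wstamps(); placed(); stamps()
```

```text
t 35.85 at [330.9 297.1 153.4] yaw 104.9 width 50.2 F [ 0.4 -0.5 -0.6] | shift mm [  0.2  -0.9 147.4] turn -0.7
stamp_1 0.94 [527. 240.] [0.629 0.3   0.   ]
stamp_1 0.89 [319. 180.] [0.33  0.304 0.   ]
stamp_1 0.56 [513. 295.] [0.652 0.214 0.   ]
stamp_1_head 0.72 [398.  22.] [0.366 0.494 0.012]
scene warmer frame (-33, -102, 90, 25, -2.5) x -78.0 12.0 ztop head None wood 0.0913 232
scene warmer frame (-37, -30, 85, 20, 2.4) x -80.0 6.0 ztop head None wood 0.0917 224
scene warmer frame (-34, 39, 91, 23, -2.1) x -80.0 12.0 ztop head None wood 0.0922 269
side warmer frame (-33, -110, 94, 23, -1.5) x -80.0 14.0 ztop head None wood 0.0918 274
side warmer frame (-38, -39, 90, 21, 0.6) x -83.0 7.0 ztop head None wood 0.091 235
side warmer frame (-35, 31, 94, 23, 2.1) x -82.0 12.0 ztop head None wood 0.0911 232
side warmer frame (52, -36, 24, 21, 27.8) x 36.0 63.0 ztop head 0.0869 wood 0.0866 28
side warmer frame (56, -107, 29, 20, 23.1) x 39.0 70.0 ztop head 0.0874 wood 0.0872 38
side warmer frame (64, 32, 20, 15, -59.1) x 52.0 69.0 ztop head 0.0878 wood 0.0865 24
scene (321, 329, 85, 26, -73.4) [0.319 0.335 0.025] n 270 hue 15.0
side (320, 323, 82, 25, -72.8) [0.32  0.315 0.024] n 98 hue 19.0
side (349, 231, 18, 10, 2.7) [0.348 0.231 0.016] n 32 hue 19.0
side (545, 4, 31, 8, 16.9) [0.547 0.005 0.032] n 114 hue 19.0
```

Request:
jog_arm --rows '[[[0, 0, 0.035], -0.7, 0.045], [[0, 0, 0.035], 0, 0.045], [[0, 0, 0.035], 0, 0.045], [[0, 0, 0.03], 0, 0.045], [[0, 0, 0.0125], 0, 0.045], [[0, 0, 0], 0, 0.045], [[0, 0, 0], 0, 0.0], [[0, 0, 0], 0, 0.0], [[0, 0, 0], 0, 0.0], [[0, 0, 0], 0, 0.0], [[0, 0, 0], 0, 0.0], [[0, 0, 0], 0, 0.0]]'

```text
time_s: 37.25
ee_pos: [0.3308, 0.2975, 0.0071]
eef_rot: [3.139, -0.001, 1.857]
force: [-1.0, -1.9, 8.8]
grip_width: 0.0239
grip_force: 35.0
```

Request:
jog_arm --rows '[[[0, 0, -0.02], 0, 0.0], [[0, 0, -0.03], 0, 0.0], [[0, 0, -0.035], 0, 0.0], [[0, 0, -0.035], 0, 0.0], [[0, 0, -0.03], 0, 0.0], [[0, 0, 0], -6.9, 0.0], [[0, 0, 0], -6.9, 0.0], [[0, 0, 0], -6.9, 0.0]]'

```text
time_s: 37.92
ee_pos: [0.3302, 0.2971, 0.157]
eef_rot: [3.14, 0.0, 2.224]
force: [-1.1, 0.2, -1.7]
grip_width: 0.0246
grip_force: 35.0
```

Request:
jog_arm --rows '[[[0, 0, 0], -6.9, 0.0], [[0, 0, 0], -6.9, 0.0], [[0, 0, 0], -6.9, 0.0], [[0, 0, 0], -6.9, 0.0], [[0, 0, 0], -6.9, 0.0], [[0, 0, 0], -6.9, 0.0], [[0, 0, 0], -6.9, 0.0], [[0, 0, 0], -6.9, 0.0], [[0, 0, 0], -6.9, 0.0], [[0, 0, 0], -6.9, 0.0], [[0, 0, 0], 0, 0.0], [[0, 0, 0], 0, 0.0]]'

```text
time_s: 38.92
ee_pos: [0.3301, 0.297, 0.1563]
eef_rot: [3.141, 0.0, -2.864]
force: [-0.5, 0.5, -0.9]
grip_width: 0.0241
grip_force: 35.0
```

Run:
```python
from st import *
c=camera('side'); to(.560,.3745,.0685,195)
```

```text
t 38.97 at [330.1 297.  156.2] yaw -164.1 width 24.2 F [ 0.9 -0.3 -1.5] | shift mm [-242.3   11.7   87.8] turn 0.9
```

Request:
jog_arm --rows '[[[-0.0242, 0.0012, 0], 0, 0.0], [[-0.0242, 0.0012, 0], 0, 0.0], [[-0.0242, 0.0012, 0], 0, 0.0], [[-0.0242, 0.0012, 0], 0, 0.0], [[-0.0242, 0.0012, 0], 0, 0.0], [[-0.0242, 0.0012, 0], 0, 0.0], [[-0.0242, 0.0012, 0], 0, 0.0], [[-0.0242, 0.0012, 0], 0, 0.0], [[-0.0242, 0.0012, 0], 0, 0.0], [[-0.0242, 0.0012, 0], 0, 0.0], [[0, 0, 0], 0.9, 0.0], [[0, 0, 0], 0, 0.0]]'

```text
time_s: 39.97
ee_pos: [0.5596, 0.3755, 0.155]
eef_rot: [-3.141, -0.001, -2.881]
force: [-1.0, -0.9, -1.5]
grip_width: 0.0243
grip_force: 35.0
```

Run:
```python
from st import *
to(.560,.3745,.0685,195); held(.06,.15)
```

```text
t 39.97 at [559.6 375.5 155. ] yaw -165.0 width 24.3 F [-1.  -0.9 -1.5] | shift mm [-0.3 -1.1 86.5] turn -0.0
scene held (-42, 104, 70, 24, 0.3) z 0.1515 0.1792 270
side held (-46, 96, 70, 20, 2.4) z 0.1545 0.1785 165
side held (51, 102, 33, 18, -16.5) z 0.153 0.1724 35
```

Request:
jog_arm --rows '[[[0, 0, 0.03], 0, 0.0], [[0, 0, 0.03], 0, 0.0], [[0, 0, 0.017], 0, 0.0], [[0, 0, 0.006], 0, 0.0], [[0, 0, 0.003], 0, 0.0], [[0, 0, 0], 0, 0.0], [[0, 0, 0.0015], 0, 0.0], [[0, 0, 0], 0, 0.0], [[0, 0, 0], 0, 0.0], [[0, 0, 0], 0, 0.0], [[0, 0, 0], 0, 0.0]]'

```text
time_s: 40.98
ee_pos: [0.5596, 0.3759, 0.0692]
eef_rot: [3.141, 0.001, -2.876]
force: [0.1, -0.7, 2.9]
grip_width: 0.0243
grip_force: 35.0
```

Request:
jog_arm --rows '[[[0, 0, 0], 0, 0.026], [[0, 0, 0], 0, 0.03], [[0, 0, 0], 0, 0.04], [[0, 0, 0], 0, 0.045], [[0, 0, 0], 0, 0.045], [[0, 0, -0.02], 0, 0.045], [[0, 0, -0.03], 0, 0.05], [[0, 0, -0.035], 0, 0.05], [[0, 0, -0.035], 0, 0.05], [[0, 0, -0.011], 0, 0.05], [[0, 0, 0], 0, 0.05]]'

```text
time_s: 41.9
ee_pos: [0.5602, 0.3763, 0.2033]
eef_rot: [3.14, 0.006, -2.876]
force: [0.3, 0.9, -0.9]
grip_width: 0.0498
grip_force: 0.0
```

Request:
jog_arm --rows '[[[0.0189, -0.0309, 0], 0, 0.05], [[0.0189, -0.0309, 0], 0, 0.05], [[0.0189, -0.0309, 0], 0, 0.05], [[0.0189, -0.0309, 0], 0, 0.05], [[0.0189, -0.0309, 0], 0, 0.05], [[0.0189, -0.0309, 0], 0, 0.05], [[0.0189, -0.0309, 0], 0, 0.05], [[0.0189, -0.0309, 0], 0, 0.05], [[0.0189, -0.0309, 0], 0, 0.05], [[0.0189, -0.0309, 0], 0, 0.05], [[0.0189, -0.0309, 0], 0, 0.05], [[0.0189, -0.0309, 0], 0, 0.05]]'

```text
time_s: 42.9
ee_pos: [0.4362, -0.043, 0.1979]
eef_rot: [3.141, -0.002, -2.876]
force: [0.8, 0.1, -0.8]
grip_width: 0.0498
grip_force: 0.0
```

Request:
jog_arm --rows '[[[0.0189, -0.0309, 0], 0, 0.05], [[0.0189, -0.0309, 0], 0, 0.05], [[0, 0, 0], 7.1, 0.05], [[0, 0, 0], 7.1, 0.05], [[0, 0, 0], 7.1, 0.05], [[0, 0, 0], 7.1, 0.05], [[0, 0, 0], 7.1, 0.05], [[0, 0, 0], 7.1, 0.05], [[0, 0, 0], 7.1, 0.05], [[0, 0, 0], 7.1, 0.05], [[0, 0, 0], 7.1, 0.05], [[0, 0, 0], 7.1, 0.05]]'

```text
time_s: 43.9
ee_pos: [0.4168, -0.1109, 0.1978]
eef_rot: [-3.14, -0.002, 2.162]
force: [0.2, -0.2, 0.1]
grip_width: 0.0499
grip_force: 0.0
```

Request:
jog_arm --rows '[[[0, 0, 0], 7.1, 0.05], [[0, 0, 0], 7.1, 0.05], [[0, 0, 0], 7.1, 0.05], [[0, 0, 0], 7.1, 0.05], [[0, 0, 0], 7.1, 0.05], [[0, 0, 0], 7.1, 0.05], [[0, 0, 0], 7.1, 0.05], [[0, 0, 0], 7.1, 0.05], [[0, 0, 0], 7.1, 0.05], [[0, 0, 0], 7.1, 0.05], [[0, 0, 0], 7.1, 0.05], [[0, 0, 0], 7.1, 0.05]]'

```text
time_s: 44.9
ee_pos: [0.4168, -0.1109, 0.1978]
eef_rot: [-3.139, 0.001, 0.675]
force: [0.3, 0.1, 0.1]
grip_width: 0.0502
grip_force: 0.0
```

Run:
```python
from st import *
placed(); to(.4155,-.1095,.0675,4.6)
c=camera('scene'); a=c['image'][110:350,200:460,::-1]; cv2.imwrite('pics/sc4.png',cv2.resize(a,(650,600),interpolation=cv2.INTER_CUBIC))
p,_=cloud(c); m=np.all((p>[.37,-.15,.0795])&(p<[.7,.15,.1]),1)
for q in clusters(p[m]): print('paddle',rect(q),q[:,2].mean().round(4))
```

```text
scene warmer frame (-33, -101, 89, 27, 1.0) x -78.0 12.0 ztop head None wood 0.0926 234
scene warmer frame (-37, -29, 86, 21, 2.2) x -79.0 6.0 ztop head None wood 0.0918 221
scene warmer frame (-33, 39, 92, 23, -0.6) x -79.0 13.0 ztop head None wood 0.092 269
scene warmer frame (-34, 105, 86, 24, -5.1) x -77.0 9.0 ztop head None wood 0.0921 283
side warmer frame (-33, -109, 94, 24, 3.1) x -80.0 14.0 ztop head None wood 0.0913 275
side warmer frame (-37, -40, 89, 22, 2.7) x -82.0 7.0 ztop head None wood 0.0913 236
side warmer frame (-35, 31, 96, 24, 1.3) x -82.0 13.0 ztop head None wood 0.0912 234
side warmer frame (-36, 94, 88, 20, -0.7) x -80.0 8.0 ztop head None wood 0.0914 193
side warmer frame (51, -31, 27, 12, -24.7) x 37.0 64.0 ztop head 0.086 wood 0.0857 27
side warmer frame (50, 103, 30, 14, -10.8) x 34.0 65.0 ztop head 0.0862 wood 0.0862 23
side warmer frame (56, -103, 32, 20, -16.4) x 39.0 70.0 ztop head 0.0876 wood 0.0868 38
side warmer frame (63, 31, 21, 11, -66.3) x 53.0 68.0 ztop head 0.0864 wood 0.086 24
t 45.0 at [ 416.9 -111.   198. ] yaw 38.9 width 49.9 F [-0.4 -0.4 -0. ] | shift mm [  0.   -1.8 130.5] turn 34.3
paddle (419, -106, 64, 20, 4.8) 0.0841
paddle (495, 14, 219, 47, 19.4) 0.0852
```

View pics/sc4.png

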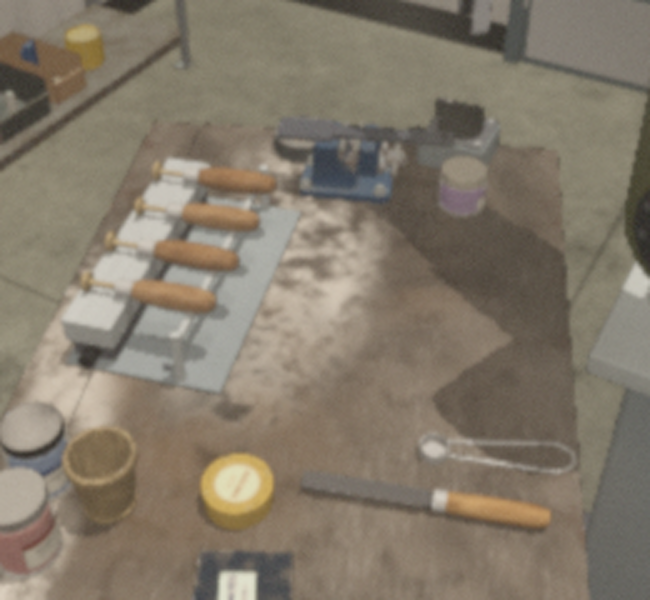

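Scene view: all four stamps lie across the warmer, the paddle is on the vice and the tin and jar have not moved. Now the isolator on.

Request:
jog_arm --rows '[[[0, -0.0015, 0], 6.9, 0.045], [[0, 0, 0], 6.9, 0.045], [[0, 0, 0], 6.9, 0.045], [[0, 0, 0], 6.9, 0.045], [[0, 0, 0], 6.7, 0.045], [[0, 0, 0], 0, 0.045], [[0, 0, 0], 0, 0.045]]'

```text
time_s: 45.63
ee_pos: [0.4163, -0.1099, 0.199]
eef_rot: [-3.141, 0.001, 0.089]
force: [0.4, 0.4, -0.4]
grip_width: 0.0449
grip_force: 0.0
```

Run:
```python
from st import *
o=get_obs(); c=camera('wrist')
to(.4155,-.1095,.0675,4.6)
for l in ('handle_grip','handle_nose'): print(l,[(round(r['p'],2),wpx(c,o,r['at'][0]*640,r['at'][1]*400,.073).round(3)) for r in spot_point(l,c)[:1]])
```

```text
t 45.68 at [ 416.3 -109.9  199.1] yaw 5.1 width 45.1 F [ 0.4 -0.  -0.8] | shift mm [ -0.7  -0.5 131.6] turn 0.5
handle_grip [(0.57, array([ 0.418, -0.106,  0.073]))]
handle_nose [(0.84, array([ 0.45 , -0.104,  0.073]))]
```

Request:
jog_arm --rows '[[[0, 0, 0.033], 0, 0.045], [[0, 0, 0.033], 0, 0.045], [[0, 0, 0.033], 0, 0.045], [[0, 0, 0.031], 0, 0.045], [[0, 0, 0], 0, 0.045], [[0, 0, 0], 0, 0.0], [[0, 0, 0], 0, 0.0], [[0, 0, 0], 0, 0.0], [[0, 0, 0], 0, 0.0], [[0, 0, 0], 0, 0.0], [[0, 0, 0], 0, 0.0]]' --squeeze 30

```text
time_s: 46.7
ee_pos: [0.4169, -0.1083, 0.0707]
eef_rot: [-3.138, -0.002, 0.081]
force: [-0.8, 19.4, 14.0]
grip_width: 0.0136
grip_force: 30.0
```

Request:
jog_arm --rows '[[[0, 0, 0], -5.5, 0.0], [[0, 0, 0], -5.5, 0.0], [[0, 0, 0], -5.5, 0.0], [[0, 0, 0], -5.5, 0.0], [[0, 0, 0], -5.5, 0.0], [[0, 0, 0], -5.5, 0.0], [[0, 0, 0], -5.5, 0.0], [[0, 0, 0], -5.5, 0.0], [[0, 0, 0], -5.5, 0.0], [[0, 0, 0], -5.5, 0.0], [[0, 0, 0], -5, 0.0], [[0, 0, 0], -0.5, 0.0]]'

```text
time_s: 47.7
ee_pos: [0.4174, -0.109, 0.0708]
eef_rot: [3.14, -0.003, 1.143]
force: [2.6, 12.7, 8.9]
grip_width: 0.0136
grip_force: 30.1
```

Run:
```python
from st import *
to(.4155,-.1095,.0675,64.6); print(get_obs()['moment'])
```

```text
t 47.7 at [ 417.4 -109.    70.8] yaw 65.5 width 13.6 F [ 2.6 12.7  8.9] | shift mm [-1.3 -1.5  3.3] turn 0.9
[ 2.50476764 -0.40642272 -0.35373129]
```

Request:
jog_arm --rows '[[[0, 0, 0], -1, 0.0], [[0, 0, 0], 0, 0.0], [[0, 0, 0], 0, 0.045], [[0, 0, 0], 0, 0.045], [[0, 0, 0], 0, 0.045], [[0, 0, -0.033], 0, 0.045], [[0, 0, -0.033], 0, 0.045], [[0, 0, -0.033], 0, 0.045], [[0, 0, -0.033], 0, 0.045], [[0, 0, 0], 0, 0.045], [[0, 0, 0], 0, 0.045]]'

```text
time_s: 48.62
ee_pos: [0.417, -0.1103, 0.2027]
eef_rot: [3.138, -0.0, 1.155]
force: [0.9, 0.4, -0.5]
grip_width: 0.0451
grip_force: 0.0
```

Run:
```python
from st import *
to(.4155,-.1095,.2,64.6); o=get_obs(); c=camera('wrist'); save('w5',c)
for l in ('handle_grip','handle_nose'): print(l,[(round(r['p'],2),(np.array(r['at'])*[640,400]).round(),wpx(c,o,r['at'][0]*640,r['at'][1]*400,.073).round(3)) for r in spot_point(l,c)[:1]])
c=camera('side'); save('s5',c); p,_=cloud(c); m=np.all((p>[.35,-.2,.080])&(p<[.48,-.05,.09]),1)
for q in clusters(p[m]): print('handle',rect(q))
m=np.all((p>[.35,-.07,.0795])&(p<[.7,.15,.1]),1)
for q in clusters(p[m]): print('paddle',rect(q),q[:,2].mean().round(4))
placed()
```

```text
t 48.62 at [ 417.  -110.3  202.7] yaw 66.2 width 45.1 F [ 0.9  0.4 -0.5] | shift mm [ 0.2 -1.7  2.7] turn 1.6
handle_grip [(0.86, array([318., 185.]), array([ 0.419, -0.105,  0.073]))]
handle_nose [(0.75, array([317., 153.]), array([ 0.432, -0.075,  0.073]))]
handle (417, -107, 63, 14, 63.4)
paddle (496, 9, 219, 46, 22.8) 0.0853
scene warmer frame (-33, -102, 90, 23, 1.2) x -78.0 12.0 ztop head None wood 0.0918 232
scene warmer frame (-37, -28, 86, 22, 4.0) x -80.0 6.0 ztop head None wood 0.0916 227
scene warmer frame (-33, 39, 92, 23, -3.4) x -79.0 13.0 ztop head None wood 0.0916 269
scene warmer frame (-34, 104, 86, 24, -1.6) x -77.0 9.0 ztop head None wood 0.0918 279
side warmer frame (-33, -110, 96, 22, -1.3) x -81.0 15.0 ztop head None wood 0.0912 274
side warmer frame (-37, -40, 91, 23, 0.9) x -83.0 8.0 ztop head None wood 0.0913 237
side warmer frame (-35, 29, 94, 22, 1.2) x -82.0 12.0 ztop head None wood 0.0914 231
side warmer frame (-37, 94, 88, 21, -3.0) x -81.0 7.0 ztop head None wood 0.0915 201
side warmer frame (55, -109, 32, 20, 23.8) x 37.0 70.0 ztop head 0.0883 wood 0.0875 38
side warmer frame (52, -36, 26, 20, 29.7) x 36.0 63.0 ztop head 0.0854 wood 0.0852 28
side warmer frame (54, 28, 29, 19, 18.3) x 37.0 68.0 ztop head 0.0884 wood 0.0877 27
side warmer frame (50, 104, 30, 18, -20.7) x 33.0 65.0 ztop head 0.0858 wood 0.0856 23
```

View pics/w5.png

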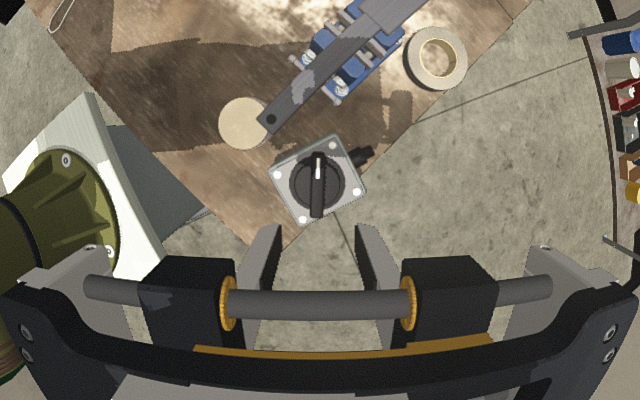

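The handle is back at its on stop. It stands upright at column 317, with the white nose at row 155, as it did at the start. The paddle lies on the vice, all the stamps are in place, and the gripper is clear.

```bash
python3 -c "
from station import *
print(hand_in())"
```

```text
the job is handed in; nothing more can be done
None
```

The job is handed in: I switched the isolator off, laid the paddle flat on the vice and all four stamps across the warmer, then switched it on again. My last camera check showed all of that in place, but the hand-in gave no verdict.

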